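Set a T-stake in the quick-release vise

ROBOT

A 6-joint arm with a two-finger parallel gripper is mounted at the origin on a cart in front of the work surface, level with it; the furniture and walls round the work are solid. World frame = base frame: x ahead of the robot, y to its left, z up, the work surface at z = 0. Lengths are in m, angles in degrees, forces in N, time in s.
With the tool pointing down it reaches from about 0.35 to 0.875 m from the base axis. Payload 4.2 kg.
Tool frame: the origin (TCP) lies on the centre line of the jaws, within the pads' length; the fingertips stand 8 mm ahead of it and the grasp point (between the pads) lies 11 mm behind it; z points along the fingers, y is the direction in which the jaws open and shut (so a half turn about z gives the same grasp; the last joint's range is limited). The gripper opens to 87 mm and grips with 3 to 60 N. Pads are 19 mm wide; open, the fingers measure 117 mm over their backs; the gripper's body (75 mm by 190 mm) begins 51 mm behind the grasp point.
Start: joints at [-56.631, 22.042, 0.453, 0, -68.411, -14.817], TCP at [0.199, -0.592, 0.231] pointing down, gripper open.
Joint ranges: [-179.83, 179.83], [-69.29, 118.12], [-61.27, 80.66], [-181.25, 117.63], [-171.15, -9.14], [-177.46, 177.46]. Speed limits (degrees/s): [159.86, 159.86, 180, 180, 180, 180].

INTERFACE

Orientations are given as a 3x3 rotation matrix whose columns are the frame's x, y, z axes.
In Python, from station import sense, capture, finish_job, recognise gives the robot as it stands.
- The arm moves only by the tool apply_moves, never from a script. Its argument "plan" is a list that holds one entry, the list of rows, each a list of 7 numbers: the opening in per cent of the stroke, from 0 (shut) to 100 (fully open), then the shift along the world's x, y, z in units of 25 mm (1.0 is 25 mm), then the turn, a rotation vector about the world's x, y, z in rad. A call has 1 to 12 rows; each row shifts and turns the pose as measured when the row begins; what a row does not reach is not made up. A row lasts 1/12 s, in which the tool goes at most 41.7 mm and 7.16 degrees, less where a joint would pass 70% of its speed; a pose out of reach is approached as far as the arm can. A call is refused whole if a number of a shift passes 1 or a number of a turn 0.125, either way. A call with a gripper value outside its range is refused whole. The fingers move at their own pace and stop on an object; the grip force is fixed at half the most. Time passes only in rows, so rows that do not move let the fingers close. It gives the time, the measured TCP pose, the force and the opening at its end, in the units of the state.
- sense(): the state, without advancing time (a new reading comes with each control period).
- capture(name): name is "side" or "top" or "wrist"; returns a dict with "pixels" (420x560x3 uint8, red, green, blue), "depth" (420x560 float32, m along the optical axis (not along the pixel's ray), 0 where there is no reading), "mtx" (3x3 intrinsics, pixels), "R" (3x3) and "t" (3): a world point X has camera coordinates R X + t; the wrist camera has in their place "mount" (4x4, takes a point from camera to tool coordinates, whose origin is the TCP and whose axes are the flange's). Camera axes: x right, y down, z forward; pixel columns grow to the right and rows downward; lengths in m; the calibration is good to about 2 mm. A picture is of the moment at which its call begins: read the wrist's pose just before it.
- finish_job(): hands the job in, once; it reports no verdict.
Trained networks look in a picture, given as the dict that the camera call returned (one of the last four; its "shot" number tells which), for a name from the list of things; names that differ only in an ending like _2 or _b are one class to them, and where a whole thing is asked for, a point or a joint stands for the part that bears it (a point fixed in the world has none). Each returns a list of dicts, best first, with "score" (0 to 1); they miss things now and then, are a little off and sometimes report something else, mostly with a low value. They report only what shows in the picture. A call takes as long as a camera call.
- recognise(label, picture): "at" ([x, y, z] in m, in the coordinates of the camera as it stood for that picture, good to about 4 mm: the middle of the surface that is visible of it).
The state is a dict: "time_s": time; "joints": joint angles; "joint_velocities": joint speeds; "effort": joint torques, N m; "tcp_pos": TCP position; "ee_rot": TCP orientation; "wrist_force": force on the tool from outside, world axes, zero at the start; "moment": the same for the moment, N m; "gripper_width": opening from 0.0 (shut) to 1.0 (fully open).
Only numpy, scipy, OpenCV 4.12 (cv2) and the standard library are available. Lean on these libraries where they do the work, as an engineer would, in place of code of your own. Each camera call takes 0.05 s, during which the arm holds its last target.

TASK

Set up the steel T-stake for forming: stand it on its foot on the bed of the quick-release vise, in the middle of the jaws, with its beam on top lying along the jaws, and let go of it. Then squeeze the release lever, slide the jaw up to the stake's shank by hand without using the screw, let the lever spring back so that it locks, and turn the crank clockwise until the stake is clamped tight.

Things in the scene. Friction and masses are not known exactly. Their poses are not given: they have to be found in the camera images.
- vise: Bench vise of grey iron and bright steel, bolted down; place and yaw vary. Origin on the worktop. x: along the jaws (84 mm wide, x -42 to 42); y: along the screw, from the crank to the fixed jaw; z up. Flat steel bed at z 42 mm, on which the stake stands; both jaws rise to z 100. Fixed jaw's face at y +75. Base 200 mm long (y -95 to 105), 100 wide, bolt flanges 138.
- fixed_jaw (a point): Middle of the top edge of the fixed jaw's face, 100 mm above the worktop; axes as the vise. The jaw block is 34 mm thick behind it.
- jaw_face (a point): Middle of the top edge of the sliding jaw's clamping face, 100 mm above the worktop; axes as the vise. Opening = distance along y to fixed_jaw: 45 to 59 mm at the start, 26 mm when the shank is clamped the right way.
- jaw: Sliding jaw: upright steel-faced plate 84 mm wide, 14 mm thick, from the bed to 100 mm above the worktop. The screw pushes it out of the carriage, 8 mm per turn of the crank (1.27 mm per rad). Axes as the vise; origin on the plane of its clamping face, at worktop level.
- carriage (a joint): Slide of the carriage with jaw, lever, screw and crank along the bed (m), 0 to 0.042, growing towards the fixed jaw. Opening = 62 mm - this - screw travel. With the lever free, its half nut (four toes) sits in a 4 mm rack on the bed and locks the carriage both ways (with up to 3 mm of slack). With the lever squeezed home it slides with 2 to 5 N.
- lever (a joint): Sprung quick-release lever (rad): 0 = free, toes in the rack; up to 0.17 = free, toes riding on the teeth (they drop in when the carriage is pushed back a little as the crank is tightened); 0.26 = squeezed home against its stop. 4 N at the grip to start, 8 N home. Its upright plate is squeezed towards the finger rest, that is towards the jaws.
- release_grip (a point): Squeeze here from above, fingers closing along y; 102 mm above the worktop, moves with the carriage, axes as the vise. Finger rest (30 mm wide in x): outer face at y +18 mm; lever plate (34 wide): outer face at y -18; 23 mm over both when home. They end 14 mm above here, are clear to 22 mm below. Room for a finger: 38 mm in front of the rest (then the jaw plate), 60 behind the lever (then the crank).
- crank_axis (a point): Point on the screw's axis level with the middle of the crank's handle, 70 mm above the worktop, moves with the carriage; axes as the vise. The crank turns about y, its handle on a circle of 40 mm radius in the x-z plane.
- crank (a joint): Crank angle (rad), 0 to 12.5: 0 = handle at -x of the axis, pi/2 = straight above, pi = at +x. It grows clockwise as seen from the crank's end, which pushes the jaw out. Starts at 0 to 1.4. Steady drag 5 to 8 N at the handle; once the jaw presses on the stake it stiffens by 8 N per rad. Tight: 3 to 10 N above the drag, mostly 2 to 5 rad from the start; more does no harm. Stays where it is left.
- crank_handle (a point): Middle of the crank's handle, a freely spinning wooden grip, 18 mm in diameter, 42 mm long along the vise's y, 40 mm from the screw's axis. Pinch it from above across its diameter (along x) and lead it round; the hand need not turn. Only the position counts: this frame spins with the grip. The crank's arm begins 21 mm from here on the jaw side.
- stake_shank (a point): Grasp point in the shank of the T-shaped steel stake (0.6 to 0.8 kg), which starts lying flat. y: along the shank from foot to beam (up when it stands); x: along the beam; z: across its 26 mm thickness (up, 13 mm above the worktop, while lying). Shank 32 (x) by 26 (z), 78 mm long: flat foot at y -28, underside of the beam at y +50, top at +76. Rights itself from up to 8 degrees off upright.
- stake_beam (a point): Centre of the stake's beam, 91 mm above the foot, 63 mm from stake_shank, same axes. Middle block 42 (x) by 26 by 26 mm; beyond it a flat-topped end at -x (to 55 mm) and a round tapered horn at +x (to 57 mm); either may point either way. In the vise 58 mm of the shank are hidden between the jaws, so it is put in by the beam, from above.
- stake: The whole T-stake; its origin is in the middle of its underside while it lies flat, at y +24, z -13 mm from stake_shank, same axes.

How it is judged:
By the outcome, as a careful person would: the job done as asked, in the order asked, and still so for the second after the job is handed in, with the robot touching nothing.
It also fails if it takes over 72 s, if anything falls off the work surface, if the arm or the gripper's body presses on something with over 40 N, if the wrist force passes 120 N, or if a joint passes its speed limit or range.

## Working session

There is one attempt and no reset: what is moved stays moved. The work goes in short steps, Python scripts to look and compute and a tool call to move; the robot and the scene stay as the last step left them, time stands still between calls to the robot, and variables do not carry over. Pictures are saved under pics/ and viewed, and the job is handed in when it is done.

Besides the shell and the picture viewer there is one more tool, called after "Call:" as name(argument=value, ...), one argument or row to a line, values as JSON. apply_moves: Moves the arm, as the interface text tells. Its arguments: {"type":"object","properties":{"plan":{"type":"array","items":{"type":"array","items":{"type":"array","items":{"type":"number"}}}}},"required":["plan"]}

```bash
ls; mkdir -p pics
cat > h.py <<'E'
import numpy as np, cv2
from station import sense, capture, finish_job, recognise
def save(p,n): 
    cv2.imwrite('pics/'+n+'.png', cv2.cvtColor(p['pixels'],cv2.COLOR_RGB2BGR))
def cw(p,c):
    c=np.array(c,float)
    if 'R' in p: return np.array(p['R']).T@(c-np.array(p['t']))
    s=p['_s']; m=np.array(p['mount']); q=(m@np.append(c,1))[:3]
    return np.array(s['ee_rot'])@q+np.array(s['tcp_pos'])
def cap(n):
    s=sense(); p=capture(n); p['_s']=s; return p
def cloud(p):
    d=p['depth']; K=np.array(p['mtx']); v,u=np.mgrid[:d.shape[0],:d.shape[1]]
    c=np.stack([(u-K[0,2])/K[0,0]*d,(v-K[1,2])/K[1,1]*d,d],-1)
    if 'R' in p: return (c-np.array(p['t']))@np.array(p['R'])
    m=np.array(p['mount']); s=p['_s']
    return (c@m[:3,:3].T+m[:3,3])@np.array(s['ee_rot']).T+np.array(s['tcp_pos'])
def rec(l,p,k=2):
    q={a:b for a,b in p.items() if a!='_s'}
    for r in recognise(l,q)[:k]:
        print(l,round(r['score'],2),np.round(cw(p,r['at']),4))
E
python3 - <<'E'
from h import *
s=sense(); print(s)
for n in ['top','side']:
    p=cap(n); save(p,n+'0'); np.savez(n+'0.npz',cl=cloud(p),px=p['pixels'])
    for l in ['vise','fixed_jaw','jaw','jaw_face','lever','release_grip','crank_handle','crank','stake_shank','stake_beam','stake','carriage']: rec(l,p)
E
```

```text
pics
{'time_s': 0.0, 'joints': array([-5.66302184e+01,  2.20933330e+01,  3.80737038e-01, -2.92402728e-02,
       -6.84093383e+01, -1.48156199e+01]), 'joint_velocities': array([ 0.02593864, -0.01601847,  0.00854264,  0.02781718, -0.061942  ,
        0.01183495]), 'effort': array([-5.12865736e-04, -3.90663350e+01,  1.87403566e+01,  4.21966106e+00,
        1.08874094e-02, -1.65031174e-04]), 'tcp_pos': array([ 0.19870977, -0.59197191,  0.22943836]), 'ee_rot': array([[-9.48083149e-01, -3.18021607e-01, -7.74245981e-04],
       [-3.18022538e-01,  9.48080962e-01,  2.03827613e-03],
       [ 8.58320241e-05,  2.17868292e-03, -9.99997623e-01]]), 'wrist_force': array([-0.16006591,  0.03625233, -0.07533549]), 'moment': array([-0.02541288, -0.00594553,  0.00664598]), 'gripper_width': 1.0014532967922294}
vise 0.63 [0.5191 0.1312 0.0467]
fixed_jaw 0.93 [0.5226 0.1335 0.0434]
jaw 0.88 [0.529  0.1405 0.0944]
jaw_face 0.96 [0.5275 0.1453 0.0975]
lever 0.73 [0.5109 0.0696 0.0605]
release_grip 0.82 [0.5132 0.086  0.0762]
crank_handle 0.62 [0.5284 0.1405 0.0919]
crank_handle 0.54 [ 0.4733 -0.2312  0.0256]
crank 0.59 [0.5034 0.0051 0.0791]
stake_shank 0.67 [ 0.4718 -0.2339  0.0202]
stake_beam 0.55 [ 0.4714 -0.2326  0.0262]
stake 0.73 [ 0.4742 -0.2309  0.0267]
carriage 0.89 [0.513  0.0835 0.0797]
vise 0.82 [0.4966 0.1595 0.0535]
vise 0.3 [ 0.4778 -0.0202  0.1133]
fixed_jaw 0.93 [0.4984 0.157  0.0552]
jaw 0.86 [0.515  0.1487 0.0766]
jaw 0.31 [0.5042 0.1024 0.0799]
jaw_face 0.58 [0.5163 0.154  0.0748]
lever 0.59 [0.5024 0.0762 0.0884]
release_grip 0.63 [0.5075 0.1085 0.0785]
crank 0.68 [ 0.4759 -0.0223  0.1131]
crank 0.58 [0.4947 0.0098 0.0821]
stake_shank 0.63 [ 0.4632 -0.208   0.0206]
stake_shank 0.46 [ 0.4789 -0.0231  0.1135]
stake_beam 0.76 [ 0.4609 -0.209   0.0169]
stake_beam 0.21 [0.5153 0.1526 0.0808]
stake 0.98 [ 0.4579 -0.2122  0.0154]
carriage 0.55 [0.5057 0.1036 0.0811]
```

View pics/top0.png

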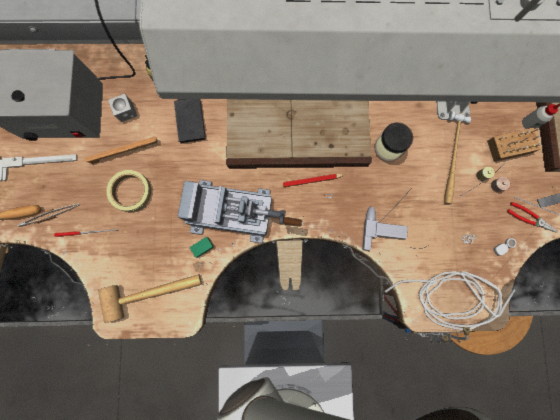

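View pics/side0.png

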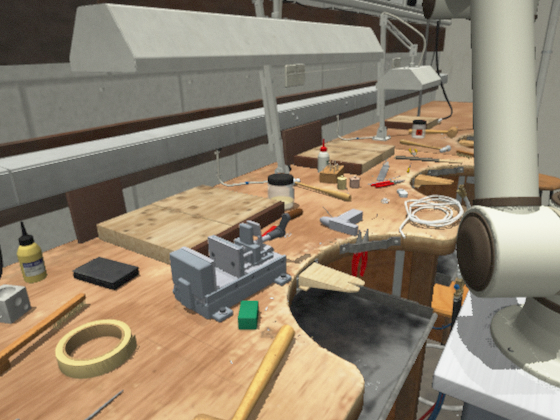

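The top view shows the vise at about (225,207) with the crank handle near (292,221), and the T-stake lying at about (385,230). The side view shows the jaws and lever from the left end. I'll extract geometry from the cloud.

Run:
```python
from h import *
z=np.load('top0.npz'); c=z['cl']; px=z['px']
im=cv2.resize(px[140:280,160:440],None,fx=2.8,fy=2.8,interpolation=cv2.INTER_NEAREST)
cv2.imwrite('pics/topcrop.png',im[:,:,::-1])
# stake
def seg(x0,x1,y0,y1,z0,z1):
    m=(c[...,0]>x0)&(c[...,0]<x1)&(c[...,1]>y0)&(c[...,1]<y1)&(c[...,2]>z0)&(c[...,2]<z1); return c[m]
s=seg(.4,.56,-.3,-.14,.013,.05)
print(len(s),s.min(0),s.max(0),s.mean(0))
r=cv2.minAreaRect((s[:,:2]*1000).astype(np.float32)); print(r)
for zz in [(0.09,.108),(.03,.05),(.05,.09),(.108,.14)]:
    s=seg(.4,.65,-.08,.3,*zz)
    print(zz,len(s),s.min(0),s.max(0)); print(cv2.minAreaRect((s[:,:2]*1000).astype(np.float32)))
t=seg(.4,.65,-.25,.3,-.02,.012); print('table',np.median(t[:,2]))
```

```text
789 [ 0.40076948 -0.29987846  0.01310089] [ 0.53374799 -0.18630324  0.03059546] [ 0.47312458 -0.23927428  0.0244218 ]
((458.94720458984375, -249.64404296875), (99.36144256591797, 133.7483673095703), 76.43307495117188)
(0.09, 0.108) 870 [ 0.47528558 -0.0389287   0.09011905] [0.58659248 0.24030836 0.10791358]
((523.9608764648438, 97.40937805175781), (279.43609619140625, 88.63616943359375), 81.39237213134766)
(0.03, 0.05) 2298 [ 0.46406165 -0.07915802  0.03013806] [0.64999777 0.23586411 0.04996995]
((558.67919921875, 78.61714935302734), (311.55572509765625, 187.7165985107422), 88.63744354248047)
(0.05, 0.09) 949 [ 0.46889152 -0.00572291  0.05000837] [0.58079949 0.23770364 0.08991503]
((523.4367065429688, 113.07835388183594), (237.66578674316406, 92.93671417236328), 80.037353515625)
(0.108, 0.14) 269 [ 0.47701274 -0.04315484  0.10807235] [0.5359772  0.10065029 0.12081784]
((504.3042297363281, 28.118877410888672), (149.46939086914062, 30.80213737487793), 74.03569030761719)
table -0.0003406700455278141
```

View pics/topcrop.png

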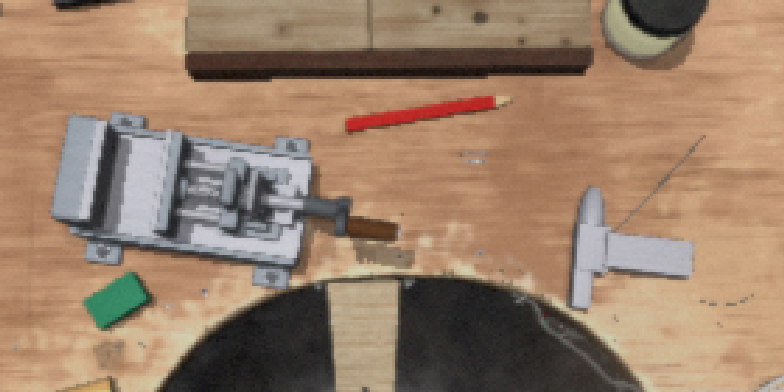

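Call:
apply_moves(
  plan=[
    [[100,0.9,1,0,0,0,0.1],[100,0.9,1,0,0,0,0.1],[100,0.9,1,0,0,0,0.1],[100,0.9,1,0,0,0,0.1],[100,0.9,1,0,0,0,0.1],[100,0.9,1,0,0,0,0.1],[100,0.9,1,0,0,0,0.1],[100,0.9,1,0,0,0,0.1],[100,0.9,1,0,0,0,0.1],[100,0.9,1,0,0,0,0.1],[100,0.5,1,0,0,0,0.1],[100,0,0.5,0,0,0,0]],
  ],
)

```text
time_s: 2.3
tcp_pos: [0.4438, -0.2944, 0.2306]
ee_rot: [[-0.099, -0.995, 0.004], [-0.995, 0.099, -0.003], [0.003, -0.005, -1.0]]
wrist_force: [0.0, -0.2, -0.5]
gripper_width: 0.996
```

Run:
```python
from h import *
s=sense(); print(s['joints'],s['tcp_pos'],s['ee_rot'],s['time_s'])
p=cap('wrist'); save(p,'w1'); print(p['mount']); np.savez('w1.npz',cl=cloud(p),px=p['pixels'])
for l in ['stake','stake_shank','stake_beam']: rec(l,p)
```

```text
[-16.03656533  12.88378527 -12.75158873   0.11967411 -64.07610209
  10.32861841] [ 0.44382238 -0.29442393  0.23063291] [[-0.09855977 -0.99512175  0.00432158]
 [-0.99512732  0.09854644 -0.00319677]
 [ 0.0027553  -0.0046156  -0.99998555]] 2.3
[[-1.36850519e-03 -9.60034738e-01 -2.79877527e-01  7.73412791e-02]
 [ 9.99998949e-01 -1.44788081e-03  7.68626132e-05  6.29880422e-04]
 [-4.79020078e-04 -2.79877127e-01  9.60035710e-01 -1.56087783e-01]
 [ 0.00000000e+00  0.00000000e+00  0.00000000e+00  1.00000000e+00]]
stake 0.78 [ 0.4713 -0.2383  0.0307]
stake_shank 0.72 [ 0.4709 -0.2351  0.0293]
stake_beam 0.67 [ 0.4724 -0.2331  0.0319]
```

View pics/w1.png

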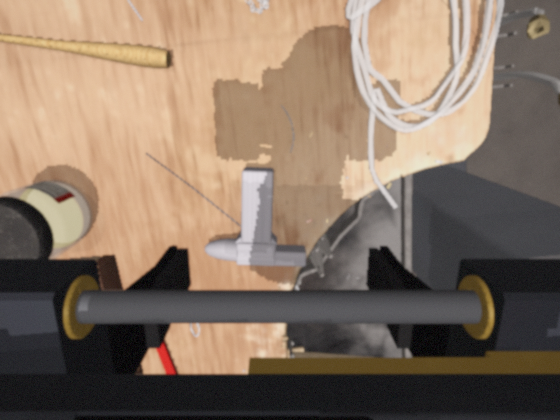

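Wrist view: the stake lies at about (255,215), with its beam across (210–305,250) and the horn at the left (world +x). I'll fit it from the depth.

Run:
```python
from h import *
z=np.load('w1.npz'); c=z['cl']
roi=c[150:280,195:315]; 
print('table z',np.median(c[120:160,225:310,2]))
m=(roi[...,2]>.018)&(roi[...,2]<.04); P=roi[m]
print(len(P),P.min(0),P.max(0),np.median(P[:,2]))
sh=c[165:235,235:285]; q=sh[(sh[...,2]>.018)&(sh[...,2]<.04)]
r=cv2.minAreaRect((q[:,:2]*1000).astype(np.float32)); print('shank',r)
# 1mm histogram along estimated axes
th=np.radians(-6)
for d in (-4,-5,-6,-7,-8,-9):
    t=np.radians(d); xs=np.array([np.cos(t),np.sin(t)]); ys=np.array([-np.sin(t),np.cos(t)])
    a=P[:,:2]@xs; b=P[:,:2]@ys
    s=q[:,:2]@xs; print(d,'x',np.percentile(a,[.5,99.5]),'y',np.percentile(b,[.5,99.5]),'shank x',np.percentile(s,[2,98]), np.diff(np.percentile(s,[2,98])))
    if d in(-6,-7,-8):
        for y0 in np.arange(b.min(),b.max(),.006):
            w=a[(b>=y0)&(b<y0+.006)]; print('  ',round(y0,3),len(w),np.round(np.percentile(w,[2,98]),4))
```

```text
table z 0.0020103143087525227
4222 [ 0.4215989 -0.3103642  0.018021 ] [ 0.53190062 -0.19912316  0.03037104] 0.02753146577222458
shank ((467.72735595703125, -275.0084228515625), (68.06608581542969, 31.66239356994629), 82.71173858642578)
-4 x [0.43707108 0.54216081] y [-0.27546308 -0.17062086] shank x [0.47019457 0.50152206] [0.03132748]
-5 x [0.44007037 0.54541426] y [-0.26688069 -0.16266655] shank x [0.47447111 0.50545278] [0.03098167]
-6 x [0.44305016 0.54853107] y [-0.25824789 -0.15474154] shank x [0.47862604 0.50930752] [0.03068148]
   -0.259 220 [0.4781 0.5086]
   -0.253 187 [0.4776 0.5089]
   -0.247 179 [0.4777 0.5092]
   -0.241 170 [0.4786 0.5092]
   -0.235 183 [0.4786 0.5094]
   -0.229 174 [0.4786 0.5094]
   -0.223 166 [0.4786 0.5097]
   -0.217 178 [0.4787 0.5097]
   -0.211 157 [0.4797 0.51  ]
   -0.205 169 [0.4797 0.51  ]
   -0.199 155 [0.4798 0.5101]
   -0.193 161 [0.4797 0.5103]
   -0.187 199 [0.4765 0.5164]
   -0.181 390 [0.4752 0.5443]
   -0.175 505 [0.4452 0.5485]
   -0.169 487 [0.443  0.5488]
   -0.163 411 [0.444  0.5373]
   -0.157 131 [0.4435 0.5148]
-7 x [0.44589665 0
[... 657 characters left out ...]
878  -0.1379764] shank x [0.48635937 0.51698567] [0.0306263]
   -0.241 224 [0.4867 0.5167]
   -0.235 183 [0.4861 0.5174]
   -0.229 185 [0.4865 0.5174]
   -0.223 175 [0.4866 0.5172]
   -0.217 176 [0.4864 0.5171]
   -0.211 173 [0.4862 0.517 ]
   -0.205 172 [0.4861 0.5166]
   -0.199 167 [0.4859 0.5169]
   -0.193 166 [0.4866 0.5168]
   -0.187 164 [0.4864 0.5168]
   -0.181 158 [0.4862 0.5165]
   -0.175 163 [0.4861 0.5167]
   -0.169 203 [0.4814 0.5218]
   -0.163 340 [0.4814 0.5456]
   -0.157 565 [0.4498 0.5534]
   -0.151 502 [0.4493 0.5553]
   -0.145 425 [0.4492 0.5469]
   -0.139 81 [0.4496 0.5224]
-9 x [0.45117189 0.55673122] y [-0.23212691 -0.12950983] shank x [0.48996331 0.52049801] [0.0305347]
```

Call:
apply_moves(
  plan=[
    [[100,0.36,0.56,-0.5,-0.115,0.016,-0.012],[100,0.36,0.56,-0.5,-0.115,0.016,-0.012],[100,0.36,0.56,-0.5,-0.115,0.016,-0.012],[100,0,0,-1,0,0,0],[100,0,0,-1,0,0,0],[100,0,0,-1,0,0,0],[100,0,0,-1,0,0,0],[100,0,0,0,0,0,0]],
  ],
)

```text
time_s: 3.17
tcp_pos: [0.4673, -0.2672, 0.096]
ee_rot: [[-0.146, -0.988, -0.038], [-0.932, 0.151, -0.33], [0.331, -0.013, -0.943]]
wrist_force: [-0.8, -0.1, -0.5]
gripper_width: 1.003
```

Run:
```python
from h import *
s=sense(); print(s['joints'],s['tcp_pos'],s['ee_rot'],s['time_s'])
x=np.array([.991,-.134,0]);y=np.array([.134,.991,0]);R=s['ee_rot'];T=np.array([.471,-.2524,.015])
print('to go /25mm',(T-s['tcp_pos'])/.025)
des=np.column_stack([0*x,-x,0*x]); zt=-np.sin(np.radians(20))*y+np.array([0,0,-np.cos(np.radians(20))]); des[:,2]=zt; des[:,0]=np.cross(-x,zt)
print(cv2.Rodrigues(des@R.T)[0].ravel())
```

```text
[ -4.16039447  20.10395202 -38.33016145  33.24403511 -37.19798376
 -32.34945063] [ 0.46733288 -0.26717527  0.09598686] [[-0.14646901 -0.98849102 -0.03784622]
 [-0.93202932  0.15072036 -0.32955231]
 [ 0.3314637  -0.01299542 -0.94337847]] 3.1667
to go /25mm [ 0.1466848   0.59101063 -3.2394745 ]
[-0.00922337  0.01445619  0.01683489]
```

Call:
apply_moves(
  plan=[
    [[100,0.15,0.6,0,-0.01,0.014,0.017],[100,0,0,-0.8,0,0,0],[100,0,0,-0.8,0,0,0],[100,0,0,-0.6,0,0,0],[100,0,0,-0.5,0,0,0],[100,0,0,0,0,0,0]],
  ],
)

```text
time_s: 3.67
tcp_pos: [0.4754, -0.2587, 0.0324]
ee_rot: [[-0.136, -0.99, -0.04], [-0.928, 0.141, -0.344], [0.346, -0.01, -0.938]]
wrist_force: [-0.3, 0.2, 0.4]
gripper_width: 1.0
```

```bash
cat >> h.py <<'E'
def err(T,des=None):
    s=sense(); print('t',s['time_s'],'to go',np.round((np.array(T)-s['tcp_pos'])/.025,2),'F',np.round(s['wrist_force'],1),'j',np.round(s['joints'],0),'w',round(s['gripper_width'],3))
    if des is not None: print('rot',np.round(cv2.Rodrigues(np.array(des)@s['ee_rot'].T)[0].ravel(),3))
def frame(y,z):
    y=np.array(y,float);z=np.array(z,float);y/=np.linalg.norm(y);z/=np.linalg.norm(z);return np.column_stack([np.cross(y,z),y,z])
E
python3 - <<'E'
from h import *
b=np.radians(20);c,s=np.cos(b),np.sin(b)
err([.471,-.2524,.015],frame([-.991,.134,0],[-.134*s,-.991*s,-c]))
E
```

```text
t 3.6667 to go [-0.17  0.25 -0.69] F [-0.3  0.2  0.4] j [ -5.  26. -44.  47. -29. -46.] w 1.0
rot [0.006 0.009 0.007]
```

Call:
apply_moves(
  plan=[
    [[100,-0.17,0.25,-0.3,0.006,0.009,0.007],[100,0,0,-0.3,0,0,0],[100,0,0,-0.1,0,0,0],[100,0,0,0,0,0,0]],
  ],
)

```text
time_s: 4.0
tcp_pos: [0.4737, -0.255, 0.0184]
ee_rot: [[-0.131, -0.991, -0.041], [-0.93, 0.137, -0.341], [0.343, -0.007, -0.939]]
wrist_force: [0.7, -0.5, -0.2]
gripper_width: 1.003
```

Run:
```python
from h import *
b=np.radians(20);c,s=np.cos(b),np.sin(b)
err([.471,-.2524,.015],frame([-.991,.134,0],[-.134*s,-.991*s,-c]))
p=cap('wrist'); save(p,'w2')
```

```text
t 4.0 to go [-0.11  0.11 -0.14] F [ 0.7 -0.5 -0.2] j [ -6.  27. -46.  50. -27. -49.] w 1.003
rot [0.002 0.006 0.003]
```

View pics/w2.png

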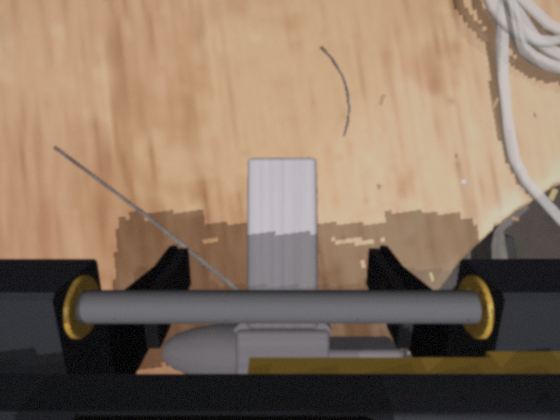

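The fingers at (185,270) and (370,270) straddle the shank, centred on x≈281. Close the grip.

Call:
apply_moves(
  plan=[
    [[20,-0.1,0.1,-0.1,0,0,0],[10,0,0,0,0,0,0],[0,0,0,0,0,0,0],[0,0,0,0,0,0,0],[0,0,0,0,0,0,0],[0,0,0,0,0,0,0],[0,0,0,0,0,0,0],[0,0,0,0,0,0,0]],
  ],
)

```text
time_s: 4.72
tcp_pos: [0.4732, -0.2522, 0.0188]
ee_rot: [[-0.132, -0.991, -0.035], [-0.93, 0.136, -0.342], [0.344, -0.013, -0.939]]
wrist_force: [0.3, 0.5, -0.7]
gripper_width: 0.48
```

Call:
apply_moves(
  plan=[
    [[0,0,0,0,0,0,0],[0,0,0,0,0,0,0],[0,0,0,0,0,0,0],[0,0,0,0,0,0,0],[0,0,0,0,0,0,0],[0,0,0.1,0.4,0,0,0],[0,0,0,0.4,0,0,0],[0,0,0,0.4,0,0,0]],
  ],
)

```text
time_s: 5.38
tcp_pos: [0.4675, -0.249, 0.0439]
ee_rot: [[-0.131, -0.99, -0.047], [-0.931, 0.139, -0.337], [0.341, -0.0, -0.94]]
wrist_force: [-0.7, -1.4, -6.6]
gripper_width: 0.36
```

Call:
apply_moves(
  plan=[
    [[0,0,0,0.9,0,0,0],[0,0,0,0.9,0,0,0],[0,0,0,0.9,0,0,0],[0,0,0,0.9,0,0,0],[0,0,0,0.8,0.06,-0.008,0],[0,0,0,0.5,0.1,-0.013,0],[0,0,0,0,0.11,-0.015,0],[0,0,0,0,0.11,-0.015,0],[0,0,0,0,0.11,-0.015,0],[0,0,0,0,0.11,-0.015,0],[0,0,0,0,0,0,0]],
  ],
)

```text
time_s: 6.3
tcp_pos: [0.4545, -0.2386, 0.1553]
ee_rot: [[-0.119, -0.993, 0.014], [-0.946, 0.118, 0.301], [-0.3, 0.023, -0.954]]
wrist_force: [0.4, -0.9, -7.0]
gripper_width: 0.361
```

Run:
```python
from h import *
err([.471,-.2524,.2])
p=cap('wrist'); save(p,'w3')
```

```text
t 6.3 to go [ 0.66 -0.55  1.79] F [ 0.4 -0.9 -7. ] j [-20.  20.  -9. -18. -67.  21.] w 0.361
```

View pics/w3.png

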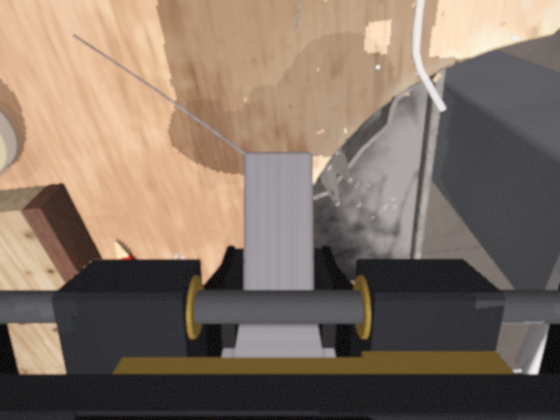

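Call:
apply_moves(
  plan=[
    [[0,0,0,0.5,0.11,-0.015,0],[0,0,0,0.3,0.11,-0.015,0],[0,0,0,0,0.11,-0.015,0],[0,0,0,0,0.11,-0.015,0],[0,0,0,0,0.11,-0.015,0],[0,0,0,0,0.11,-0.015,0],[0,0,0,0,0.11,-0.015,0],[0,0,0,0,0,0,0]],
  ],
)

```text
time_s: 7.02
tcp_pos: [0.4492, -0.2321, 0.1645]
ee_rot: [[-0.064, -0.995, 0.074], [-0.46, 0.095, 0.883], [-0.886, 0.022, -0.464]]
wrist_force: [0.5, -0.6, -9.9]
gripper_width: 0.363
```

Run:
```python
from h import *
Rp=np.array([[-.132,-.991,-.035],[-.93,.136,-.342],[.344,-.013,-.939]])
ax=np.array([.991,-.134,0]); des=cv2.Rodrigues(ax*np.pi/2)[0]@Rp
err([.47,-.26,.075],des)
R=sense()['ee_rot']; print(R, 'stake y', R@Rp.T@[.134,.991,0])
```

```text
t 7.0167 to go [ 0.83 -1.12 -3.58] F [ 0.5 -0.6 -9.9] j [ -40.   37.    7.  -48. -102.   42.] w 0.363
rot [ 0.128 -0.036 -0.053]
[[-0.06353919 -0.99520507  0.07436156]
 [-0.46013605  0.09533388  0.88271528]
 [-0.8855719   0.02187058 -0.46398716]] stake y [0.03215948 0.12909146 0.99130853]
```

Call:
apply_moves(
  plan=[
    [[0,0.3,0,-0.6,0.065,-0.018,-0.026],[0,0.3,0,-0.8,0.065,-0.018,-0.026],[0,0.2,0,-0.8,0,0,0],[0,0,0,-0.8,0,0,0],[0,0,0,-0.3,0,0,0],[0,0,0,0,0,0,0]],
  ],
)

```text
time_s: 7.52
tcp_pos: [0.4701, -0.23, 0.0713]
ee_rot: [[-0.069, -0.99, 0.126], [-0.371, 0.143, 0.918], [-0.926, 0.017, -0.377]]
wrist_force: [-0.5, 0.6, -6.2]
gripper_width: 0.368
```

Run:
```python
from h import *
Rp=np.array([[-.132,-.991,-.035],[-.93,.136,-.342],[.344,-.013,-.939]])
ax=np.array([.991,-.134,0]); des=cv2.Rodrigues(ax*np.pi/2)[0]@Rp
err([.465,-.24,.058],des)
R=sense()['ee_rot']; print('stake y', R@Rp.T@[.134,.991,0],sense()['tcp_pos'])
p=cap('top'); save(p,'t4'); c=cloud(p)
m=(abs(c[...,0]-.46)<.07)&(abs(c[...,1]+.23)<.07)&(c[...,2]>.03)
print(np.percentile(c[m],[1,50,99],axis=0))
cv2.imwrite('pics/t4c.png',cv2.resize(p['pixels'][150:300,300:500],None,fx=4,fy=4)[:,:,::-1])
p=cap('side'); save(p,'s4')
```

```text
t 7.5167 to go [-0.2  -0.4  -0.53] F [-0.5  0.6 -6.2] j [-41.  47.   7. -52. -99.  48.] w 0.368
rot [ 0.033 -0.02  -0.004]
stake y [0.01984365 0.03300316 0.99945408] [ 0.47007173 -0.23002119  0.07130195]
[[ 0.39039344 -0.29928997  0.06211617]
 [ 0.41627814 -0.2046036   0.58297456]
 [ 0.51845971 -0.16071952  0.60046738]]
```

View pics/t4c.png

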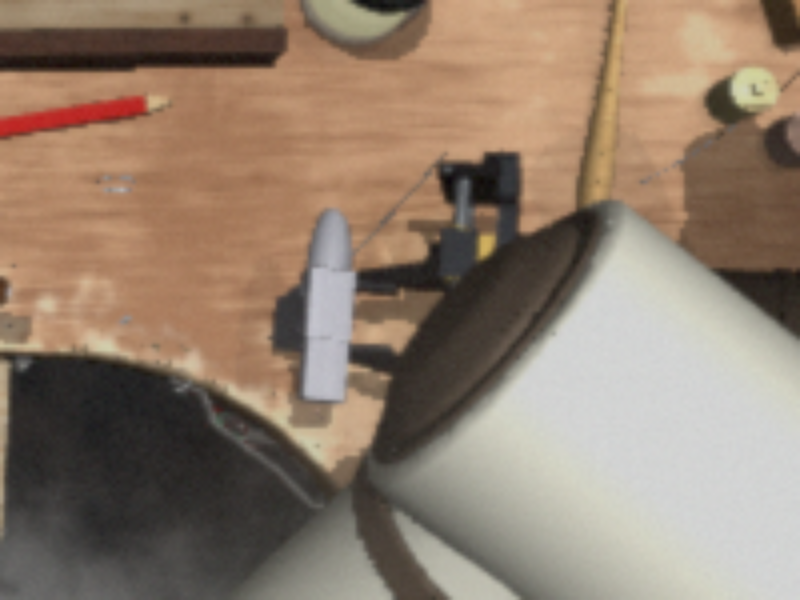

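View pics/s4.png

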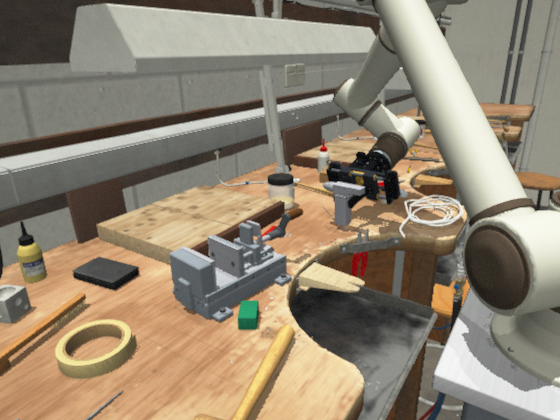

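The stake hangs upright over solid wood at crop (330,310), well clear of the cutout. Next I lower it gently to contact.

Call:
apply_moves(
  plan=[
    [[0,0,0,-0.15,0.033,-0.02,-0.004],[0,0,0,-0.15,0,0,0],[0,0,0,-0.1,0,0,0],[0,0,0,-0.1,0,0,0],[0,0,0,0,0,0,0]],
  ],
)

```text
time_s: 8.03
tcp_pos: [0.4723, -0.2314, 0.0647]
ee_rot: [[-0.039, -0.989, 0.139], [-0.347, 0.144, 0.927], [-0.937, -0.012, -0.349]]
wrist_force: [-0.8, -0.0, -6.0]
gripper_width: 0.365
```

```bash
cat > st.py <<'E'
from h import *
Rp=np.array([[-.132,-.991,-.035],[-.93,.136,-.342],[.344,-.013,-.939]])
ax=np.array([.991,-.134,0]); des=cv2.Rodrigues(ax*np.pi/2)[0]@Rp
err([.465,-.24,.058],des)
R=sense()['ee_rot']; print('stake y', R@Rp.T@[.134,.991,0],sense()['tcp_pos'])
E
python3 st.py
```

```text
t 8.0333 to go [-0.29 -0.34 -0.27] F [-0.8 -0.  -6. ] j [-41.  48.   8. -53. -99.  50.] w 0.365
rot [ 0.007  0.013 -0.002]
stake y [-0.01275146  0.00762013  1.00008538] [ 0.47226119 -0.23143105  0.06474353]
```

Call:
apply_moves(
  plan=[
    [[0,0,0,-0.13,0.007,0.01,0],[0,0,0,-0.1,0,0,0],[0,0,0,-0.08,0,0,0],[0,0,0,-0.08,0,0,0],[0,0,0,0,0,0,0]],
  ],
)

```text
time_s: 8.45
tcp_pos: [0.4726, -0.2325, 0.0571]
ee_rot: [[-0.046, -0.99, 0.136], [-0.339, 0.143, 0.93], [-0.94, -0.004, -0.342]]
wrist_force: [-0.1, 0.5, -7.0]
gripper_width: 0.362
```

```bash
python3 st.py
```

```text
t 8.45 to go [-0.3  -0.3   0.04] F [-0.1  0.5 -7. ] j [-41.  49.   8. -53. -99.  50.] w 0.362
rot [-0.001  0.006 -0.004]
stake y [-5.75491235e-03 -6.18727322e-04  1.00017895e+00] [ 0.47262495 -0.23246866  0.05705517]
```

Call:
apply_moves(
  plan=[
    [[0,0,0,-0.07,0,0,0],[0,0,0,-0.07,0,0,0],[0,0,0,-0.07,0,0,0],[0,0,0,0,0,0,0]],
  ],
)

```text
time_s: 8.78
tcp_pos: [0.4724, -0.2327, 0.057]
ee_rot: [[-0.039, -0.99, 0.133], [-0.335, 0.139, 0.932], [-0.942, -0.008, -0.337]]
wrist_force: [-1.0, -0.4, -4.3]
gripper_width: 0.363
```

Call:
apply_moves(
  plan=[
    [[0,0,0,-0.1,0,0,0],[0,0,0,-0.1,0,0,0],[45,0,0,0,0,0,0],[60,0,0,0,0,0,0],[80,0,0,0,0,0,0],[80,0,0,0,0,0,0],[80,0,0,0,0,0,0],[80,0,0,0,0,0,0]],
  ],
)

```text
time_s: 9.45
tcp_pos: [0.4724, -0.231, 0.0566]
ee_rot: [[-0.033, -0.991, 0.131], [-0.327, 0.134, 0.935], [-0.944, -0.012, -0.329]]
wrist_force: [-0.5, 0.9, -0.1]
gripper_width: 0.731
```

Call:
apply_moves(
  plan=[
    [[80,-0.04,-0.3,0,0,0,0],[80,-0.07,-0.5,0,0,0,0],[80,-0.1,-0.7,0,0,0,0],[80,-0.1,-0.8,0,0,0,0],[80,-0.1,-0.8,0.2,0,0,0],[80,-0.1,-0.8,0.8,0,0,0],[80,0,-0.5,0.9,0,0,0],[80,0,0,0.9,-0.05,0,0],[80,0,0,0.9,-0.1,0,0],[80,0,0,0.9,-0.11,0.015,0],[80,0,0,0.5,-0.11,0.015,0],[80,0,0,0.5,-0.11,0.015,0]],
  ],
)

```text
time_s: 10.45
tcp_pos: [0.4503, -0.3602, 0.1889]
ee_rot: [[-0.097, -0.989, 0.108], [-0.728, 0.145, 0.67], [-0.678, -0.014, -0.734]]
wrist_force: [0.1, 0.5, -0.1]
gripper_width: 0.802
```

Run:
```python
from h import *
s=sense(); print(s['joints'],s['tcp_pos'],s['ee_rot'],s['time_s'])
p=cap('side'); save(p,'s5')
p=cap('top'); c=cloud(p); np.savez('t5.npz',cl=c,px=p['pixels'])
m=(abs(c[...,0]-.47)<.07)&(abs(c[...,1]+.23)<.035)&(c[...,2]>.06)&(c[...,2]<.13)
q=c[m];print(len(q),np.percentile(q,[1,50,99],axis=0)); print(cv2.minAreaRect((q[:,:2]*1000).astype(np.float32)))
cv2.imwrite('pics/t5c.png',cv2.resize(p['pixels'][150:300,160:500],None,fx=2.3,fy=2.3)[:,:,::-1])
```

```text
[-42.44799722  33.98191416  15.41283201 -34.84623318 -96.84134804
  38.2025038 ] [ 0.45031431 -0.3601521   0.1889316 ] [[-0.09706942 -0.98939034  0.1080939 ]
 [-0.72817673  0.14463623  0.66995448]
 [-0.67848079 -0.01367937 -0.73449077]] 10.45
580 [[ 0.42063847 -0.24085289  0.06445336]
 [ 0.47038463 -0.22401272  0.10252307]
 [ 0.527149   -0.20946987  0.10673617]]
((474.81024169921875, -227.00408935546875), (26.90202522277832, 110.59754180908203), 81.80750274658203)
```

View pics/t5c.png

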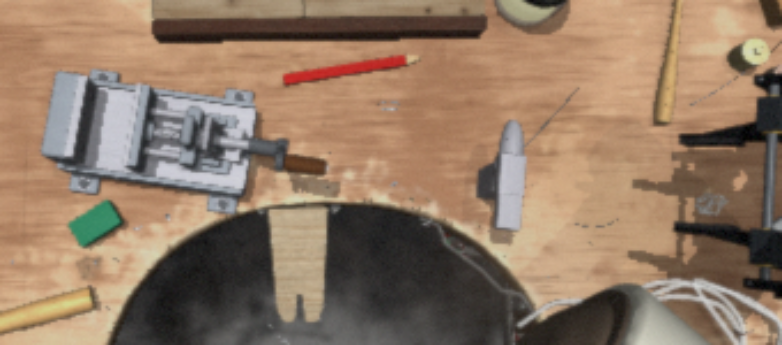

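View pics/s5.png

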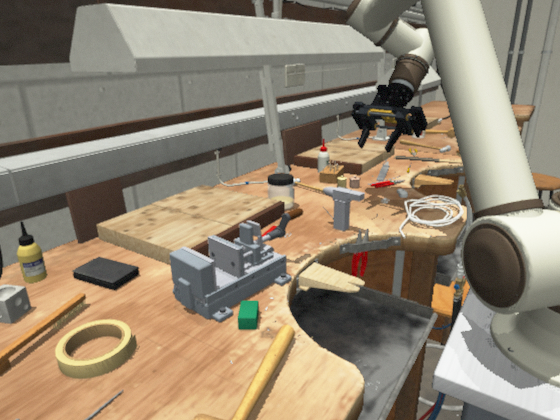

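Run:
```python
from h import *
a=np.radians(81.8)
err([.4735,-.226,.2],frame([np.cos(a),np.sin(a),0],[0,0,-1]))
```

```text
t 10.55 to go [0.85 5.32 0.2 ] F [ 0.3 -0.5  1.2] j [-42.  34.  16. -35. -97.  38.] w 0.799
rot [-0.473  0.671 -1.503]
```

Call:
apply_moves(
  plan=[
    [[90,0.06,0.3,0.1,-0.034,0.048,-0.107],[90,0.06,0.4,0.1,-0.034,0.048,-0.107],[90,0.06,0.4,0.1,-0.034,0.048,-0.107],[90,0.06,0.4,0.1,-0.034,0.048,-0.107],[90,0.06,0.4,0,-0.034,0.048,-0.107],[90,0.06,0.4,0,-0.034,0.048,-0.107],[90,0.06,0.4,0,-0.034,0.048,-0.107],[90,0.06,0.4,0,-0.034,0.048,-0.107],[90,0.06,0.4,0,-0.034,0.048,-0.107],[90,0.06,0.4,0,-0.034,0.048,-0.107],[90,0.06,0.4,0,-0.034,0.048,-0.107],[90,0.06,0.4,0,-0.034,0.048,-0.107]],
  ],
)

```text
time_s: 11.55
tcp_pos: [0.4672, -0.2528, 0.2069]
ee_rot: [[-0.993, -0.065, 0.096], [-0.058, 0.996, 0.074], [-0.1, 0.068, -0.993]]
wrist_force: [-0.2, -0.8, -0.1]
gripper_width: 0.899
```

Run:
```python
from h import *
a=np.radians(81.8)
err([.4735,-.226,.2],frame([np.cos(a),np.sin(a),0],[0,0,-1]))
```

```text
t 11.55 to go [ 0.25  1.07 -0.28] F [-0.2 -0.8 -0.1] j [-14.  13. -14.  -6. -59. -69.] w 0.899
rot [-0.064  0.103 -0.205]
```

Call:
apply_moves(
  plan=[
    [[90,0.12,0.55,-0.1,-0.032,0.05,-0.1],[90,0.12,0.55,-0.1,-0.032,0.05,-0.1],[90,0,0,0,0,0,0],[90,0,0,0,0,0,0]],
  ],
)

```text
time_s: 11.88
tcp_pos: [0.4734, -0.2254, 0.2026]
ee_rot: [[-0.99, 0.139, 0.0], [0.139, 0.99, -0.001], [-0.0, -0.001, -1.0]]
wrist_force: [-0.8, 0.1, 0.3]
gripper_width: 0.901
```

Run:
```python
from h import *
a=np.radians(81.8)
err([.4735,-.226,.2],frame([np.cos(a),np.sin(a),0],[0,0,-1]))
p=cap('wrist'); save(p,'w6'); c=cloud(p); np.savez('w6.npz',cl=c,px=p['pixels'])
m=(abs(c[...,0]-.47)<.08)&(abs(c[...,1]+.23)<.05)&(c[...,2]>.07)&(c[...,2]<.13)
q=c[m];print(len(q),np.percentile(q,[1,50,99],axis=0)); print(cv2.minAreaRect((q[:,:2]*1000).astype(np.float32)))
m&=c[...,2]>.1; q=c[m];print(len(q),np.percentile(q,[1,50,99],axis=0)); print(cv2.minAreaRect((q[:,:2]*1000).astype(np.float32)))
```

```text
t 11.8833 to go [ 0.   -0.03 -0.1 ] F [-0.8  0.1  0.3] j [ -8.  14. -16.   0. -60. -90.] w 0.901
rot [ 0.001  0.    -0.004]
4550 [[ 0.41909989 -0.24161204  0.09525099]
 [ 0.46440901 -0.22630244  0.10566741]
 [ 0.52415849 -0.21035436  0.10740305]]
((474.1582336425781, -227.35333251953125), (25.796497344970703, 111.25143432617188), 82.3961181640625)
4297 [[ 0.4195531  -0.24032826  0.10044205]
 [ 0.46262537 -0.22618257  0.10573436]
 [ 0.52066433 -0.21032346  0.107412  ]]
((472.2067565917969, -227.12612915039062), (25.698863983154297, 107.29413604736328), 82.62445068359375)
```

View pics/w6.png

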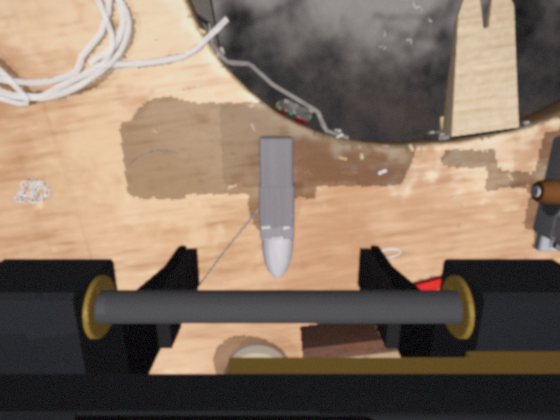

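Call:
apply_moves(
  plan=[
    [[90,0,-0.07,-0.7,0,0,0.01],[90,0,0,-0.8,0,0,0],[90,0,0,-0.8,0,0,0],[90,0,0,-0.8,0,0,0],[90,0,0,-0.8,0,0,0],[90,0,0,-0.5,0,0,0],[90,0,0,-0.2,0,0,0],[90,0,0,0,0,0,0]],
  ],
)

```text
time_s: 12.6
tcp_pos: [0.4725, -0.2372, 0.0857]
ee_rot: [[-0.991, 0.136, 0.01], [0.136, 0.991, 0.001], [-0.01, 0.003, -1.0]]
wrist_force: [0.4, -0.0, 0.1]
gripper_width: 0.902
```

Run:
```python
from h import *
a=np.radians(82.4)
err([.473,-.227,.083],frame([np.cos(a),np.sin(a),0],[0,0,-1]))
```

```text
t 12.6 to go [ 0.02  0.41 -0.11] F [ 0.4 -0.   0.1] j [ -9.  21. -24.  -0. -44. -88.] w 0.902
rot [-0.001  0.01   0.004]
```

Call:
apply_moves(
  plan=[
    [[90,0,0.4,-0.1,0,0.01,0],[60,0,0,0,0,0,0],[60,0,0,0,0,0,0]],
  ],
)

```text
time_s: 12.85
tcp_pos: [0.4732, -0.2284, 0.0846]
ee_rot: [[-0.99, 0.138, 0.002], [0.138, 0.99, 0.001], [-0.002, 0.001, -1.0]]
wrist_force: [-0.8, -0.4, -0.1]
gripper_width: 0.824
```

Run:
```python
from h import *
a=np.radians(82.4)
err([.473,-.227,.083],frame([np.cos(a),np.sin(a),0],[0,0,-1]))
```

```text
t 12.85 to go [-0.01  0.06 -0.06] F [-0.8 -0.4 -0.1] j [ -8.  21. -24.  -0. -44. -90.] w 0.824
rot [-0.001  0.002  0.006]
```

Call:
apply_moves(
  plan=[
    [[20,0,0.05,-0.05,0,0,0],[0,0,0,0,0,0,0],[0,0,0,0,0,0,0],[0,0,0,0,0,0,0],[0,0,0,0,0,0,0],[0,0,0,0,0,0,0],[0,0,0,0,0,0,0],[0,0,0,0,0,0,0],[0,0,0,0,0,0,0],[0,0,0,0,0,0,0]],
  ],
)

```text
time_s: 13.68
tcp_pos: [0.4753, -0.2268, 0.0865]
ee_rot: [[-0.991, 0.136, 0.008], [0.136, 0.991, -0.0], [-0.008, 0.001, -1.0]]
wrist_force: [0.5, 0.4, -0.4]
gripper_width: 0.296
```

Call:
apply_moves(
  plan=[
    [[0,0,0,0.5,0,0,0],[0,0,0,0.9,0,0,0],[0,0,0,1,0,0,0],[0,0,0,1,0,0,0],[0,0,0,1,0,0,0],[0,0,0.4,1,0,0,0],[0,0.4,1,0.8,0,0,0],[0,0.4,1,0.8,0,0,0],[0,0.4,1,0.8,0,0,0],[0,0.5,1,0.6,0,0,0],[0,0.5,1,0.3,0,0,0],[0,0.5,1,0,0,0,0]],
  ],
)

```text
time_s: 14.68
tcp_pos: [0.5207, -0.057, 0.2883]
ee_rot: [[-0.986, 0.158, -0.049], [0.157, 0.987, 0.024], [0.052, 0.016, -0.999]]
wrist_force: [0.7, -1.0, -6.7]
gripper_width: 0.297
```

Call:
apply_moves(
  plan=[
    [[0,0.5,1,0,0,0,0],[0,0.5,1,0,0,0,0],[0,0.5,1,0,0,0,0],[0,0.5,1,0,0,0,0],[0,0.4,1,0,0,0,0],[0,0,1,0,0,0,0],[0,0,1,0,0,0,0],[0,0,0,0,0,0,0]],
  ],
)

```text
time_s: 15.35
tcp_pos: [0.5745, 0.1336, 0.2664]
ee_rot: [[-0.983, 0.159, -0.087], [0.157, 0.987, 0.028], [0.09, 0.014, -0.996]]
wrist_force: [1.0, -0.3, -6.4]
gripper_width: 0.293
```

Run:
```python
from h import *
a=np.radians(82.4)
err([.6,.1,.29],frame([np.cos(a),np.sin(a),0],[0,0,-1]))
p=cap('wrist'); save(p,'w7'); c=cloud(p); np.savez('w7.npz',cl=c,px=p['pixels'])
for l in ['fixed_jaw','jaw_face','release_grip','crank_handle','crank_axis']: rec(l,p)
```

```text
t 15.35 to go [ 1.02 -1.34  0.94] F [ 1.  -0.3 -6.4] j [  27.   20.    3.   -4.  -77. -125.] w 0.293
rot [-0.027 -0.087  0.027]
fixed_jaw 0.9 [0.5168 0.1235 0.058 ]
jaw_face 0.57 [0.5057 0.1472 0.1002]
release_grip 0.82 [0.5089 0.0706 0.0836]
crank_handle 0.83 [ 0.4883 -0.0182  0.1145]
crank_axis 0.81 [0.5069 0.0703 0.086 ]
```

View pics/w7.png

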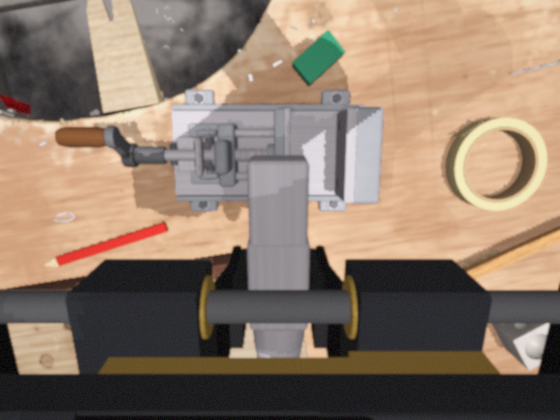

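Wrist view shows the vise at (170–385, 95–210): fixed jaw at (362,155), sliding jaw plate at (283,130), lever and rest at (215,155), handle at (85,137). I'll build a height map.

Run:
```python
from h import *
z=np.load('w7.npz'); c=z['cl'][90:215,45:400].reshape(-1,3)
c0=z['cl']; print('table', np.median(c0[215:245,60:200,2]))
def box(q):
    r=cv2.minAreaRect((q[:,:2]*1000).astype(np.float32)); return r
# fixed jaw top
q=c[(abs(c[:,2]-.1)<.006)&(c[:,1]>.18)&(c[:,1]<.26)]
print('fixed top',len(q),np.median(q[:,2]),box(q))
q=c[(abs(c[:,2]-.1)<.006)&(c[:,1]>.12)&(c[:,1]<.18)]
print('jaw top',len(q),box(q), np.percentile(q,[1,50,99],axis=0))
q=c[(abs(c[:,2]-.042)<.006)]
print('bed',len(q),np.median(q[:,2]),box(q))
q=c[(c[:,2]>.03)&(c[:,1]>-.2)]
# rows along
H=np.full((260,400),np.nan)
ix=((c[:,0]-.43)*1000).astype(int); iy=((c[:,1]+.06)*1000).astype(int)
ok=(ix>=0)&(ix<180)&(iy>=0)&(iy<340)
H=np.zeros((180,340),np.float32)
np.maximum.at(H,(ix[ok],iy[ok]),c[ok,2])
H=cv2.dilate(H,np.ones((2,2)))
np.save('H.npy',H)
v=cv2.applyColorMap((np.clip(H/.13,0,1)*255).astype(np.uint8),cv2.COLORMAP_JET)
v=cv2.resize(v,None,fx=2.3,fy=2.3,interpolation=cv2.INTER_NEAREST); cv2.imwrite('pics/H.png',v)
```

```text
table 0.002259070695246307
fixed top 3562 0.10105396958321637 ((541.4083251953125, 218.97451782226562), (34.0961799621582, 86.76383209228516), 81.01826477050781)
jaw top 698 ((508.543701171875, 149.81788635253906), (13.180815696716309, 40.074989318847656), 80.65284729003906) [[0.48880048 0.14096073 0.10062893]
 [0.50788218 0.14945015 0.10238007]
 [0.52770231 0.15829182 0.10388535]]
bed 6780 0.04402703484422095 ((526.9249267578125, 131.78445434570312), (198.87472534179688, 100.98981475830078), 80.50889587402344)
```

View pics/H.png

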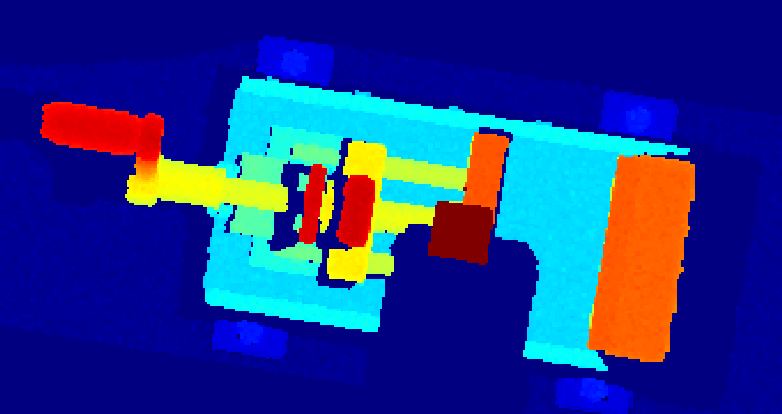

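```bash
cat >> h.py <<'E'
va=np.radians(80.8); UY=np.array([np.cos(va),np.sin(va),0]); UX=np.array([np.sin(va),-np.cos(va),0]); OX=.4991; OY=.2101
def V(x,y,z): return (OX+x)*UX+(OY+y)*UY+np.array([0,0,z])
def toV(p): p=np.array(p); return np.array([p@UX-OX,p@UY-OY,p[2]])
DV=frame(UY,[0,0,-1])
E
python3 - <<'E'
from h import *
print(V(.001,.056,.24)); err(V(.001,.056,.24),DV)
E
```

```text
[0.53621123 0.18272038 0.24      ]
t 15.65 to go [-1.56  2.18 -1.19] F [ 0.5  0.1 -6.1] j [  26.   19.    3.   -4.  -78. -125.] w 0.293
rot [-0.026 -0.083  0.003]
```

Call:
apply_moves(
  plan=[
    [[0,-0.5,0.7,-0.3,-0.013,-0.04,0],[0,-0.5,0.7,-0.3,-0.013,-0.04,0],[0,-0.5,0.7,-0.3,0,0,0],[0,0,0,0,0,0,0],[0,0,0,0,0,0,0]],
  ],
)

```text
time_s: 16.07
tcp_pos: [0.5369, 0.1762, 0.2472]
ee_rot: [[-0.985, 0.173, 0.002], [0.173, 0.985, 0.0], [-0.002, 0.001, -1.0]]
wrist_force: [1.5, -0.5, -6.0]
gripper_width: 0.296
```

Run:
```python
from h import *
err(V(.001,.056,.24),DV)
```

```text
t 16.0667 to go [-0.03  0.26 -0.29] F [ 1.5 -0.5 -6. ] j [  35.   15.   -7.    0.  -68. -135.] w 0.296
rot [-0.     0.002  0.013]
```

Call:
apply_moves(
  plan=[
    [[0,0,0.26,-0.4,0,0,0.013],[0,0,0,-0.6,0,0,0],[0,0,0,-0.6,0,0,0],[0,0,0,-0.4,0,0,0],[0,0,0,0,0,0,0],[0,0,0,0,0,0,0]],
  ],
)

```text
time_s: 16.57
tcp_pos: [0.5397, 0.1804, 0.1958]
ee_rot: [[-0.986, 0.164, 0.007], [0.164, 0.986, 0.004], [-0.006, 0.005, -1.0]]
wrist_force: [0.0, 0.3, -6.0]
gripper_width: 0.296
```

Run:
```python
from h import *
err(V(.001,.056,.128),DV)
p=cap('side'); save(p,'s8'); 
cv2.imwrite('pics/s8c.png',cv2.resize(p['pixels'][150:330,140:320],None,fx=3.3,fy=3.3)[:,:,::-1])
```

```text
t 16.5667 to go [-0.14  0.09 -2.71] F [ 0.   0.3 -6. ] j [  35.   18.  -11.    0.  -61. -134.] w 0.296
rot [-0.004  0.007  0.005]
```

View pics/s8c.png

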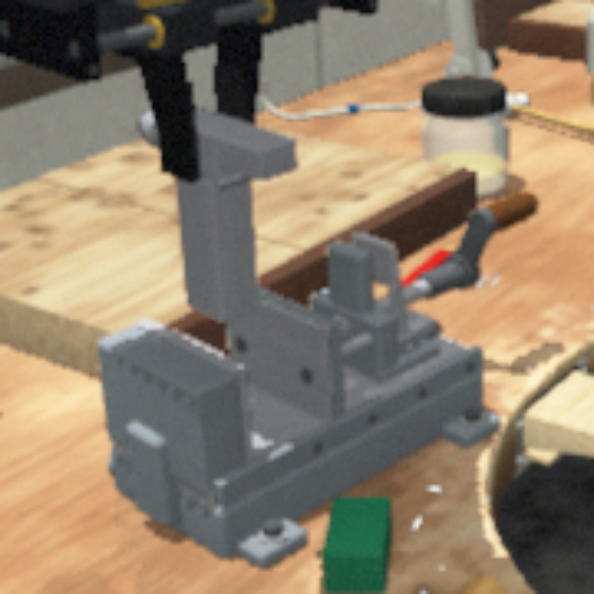

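The side view shows the shank hanging above the gap between the fixed jaw (170,390) and the sliding jaw (285,350). I'll keep lowering it.

Call:
apply_moves(
  plan=[
    [[0,-0.14,0.1,-0.2,-0.004,0.007,0.005],[0,0,0.05,-0.35,0,0,0],[0,0,0.05,-0.35,0,0,0],[0,0,0,0,0,0,0]],
  ],
)

```text
time_s: 16.95
tcp_pos: [0.5376, 0.1861, 0.1735]
ee_rot: [[-0.987, 0.16, 0.003], [0.16, 0.987, 0.003], [-0.003, 0.003, -1.0]]
wrist_force: [-0.6, 0.1, -7.2]
gripper_width: 0.295
```

Run:
```python
from h import *
err(V(.001,.056,.128),DV)
```

```text
t 16.95 to go [-0.06 -0.13 -1.82] F [-0.6  0.1 -7.2] j [  35.   19.  -13.   -0.  -58. -135.] w 0.295
rot [-0.003  0.003  0.   ]
```

Call:
apply_moves(
  plan=[
    [[0,-0.05,-0.15,-0.3,-0.003,0.003,0],[0,0,0,-0.4,0,0,0],[0,0,0,-0.4,0,0,0],[0,0,0,-0.3,0,0,0],[0,0,0,0,0,0,0]],
  ],
)

```text
time_s: 17.37
tcp_pos: [0.5361, 0.1821, 0.1346]
ee_rot: [[-0.987, 0.16, -0.0], [0.16, 0.987, -0.001], [-0.0, -0.001, -1.0]]
wrist_force: [0.1, -0.5, -7.0]
gripper_width: 0.294
```

Run:
```python
from h import *
err(V(.001,.056,.128),DV)
```

```text
t 17.3667 to go [ 0.    0.03 -0.26] F [ 0.1 -0.5 -7. ] j [  35.   21.  -16.    0.  -53. -134.] w 0.294
rot [ 0.001 -0.    -0.   ]
```

Call:
apply_moves(
  plan=[
    [[0,0,0,-0.1,0,0,0],[0,0,0,-0.1,0,0,0],[0,0,0,-0.08,0,0,0],[0,0,0,-0.08,0,0,0],[0,0,0,0,0,0,0]],
  ],
)

```text
time_s: 17.78
tcp_pos: [0.5375, 0.1822, 0.1294]
ee_rot: [[-0.988, 0.157, 0.003], [0.157, 0.988, -0.002], [-0.003, -0.002, -1.0]]
wrist_force: [0.9, -0.7, -7.3]
gripper_width: 0.295
```

Call:
apply_moves(
  plan=[
    [[0,-0.03,0,-0.08,0,0,0.004],[0,0,0,-0.08,0,0,0],[0,0,0,-0.08,0,0,0],[0,0,0,-0.08,0,0,0],[0,0,0,0,0,0,0]],
  ],
)

```text
time_s: 18.2
tcp_pos: [0.5388, 0.1828, 0.1289]
ee_rot: [[-0.989, 0.15, 0.011], [0.15, 0.989, -0.001], [-0.011, 0.001, -1.0]]
wrist_force: [-0.4, -0.8, -7.4]
gripper_width: 0.299
```

Call:
apply_moves(
  plan=[
    [[0,-0.1,0,-0.1,0,-0.01,0.006],[0,0,0,-0.12,0,0,0],[0,0,0,-0.12,0,0,0],[0,0,0,0,0,0,0]],
  ],
)

```text
time_s: 18.53
tcp_pos: [0.5411, 0.183, 0.1289]
ee_rot: [[-0.99, 0.139, 0.036], [0.139, 0.99, 0.0], [-0.036, 0.005, -0.999]]
wrist_force: [-1.0, 1.0, -7.8]
gripper_width: 0.294
```

Run:
```python
from h import *
err(V(.001,.056,.128),DV); print(sense()['moment'])
```

```text
t 18.5333 to go [-0.19 -0.01 -0.04] F [-1.   1.  -7.8] j [  36.   21.  -17.    2.  -50. -135.] w 0.294
rot [ 0.     0.036 -0.021]
[0.03267377 0.11052679 0.00947505]
```

Call:
apply_moves(
  plan=[
    [[0,-0.1,0,0,0,0.02,-0.012],[0,-0.1,0,0,0,0.016,-0.01],[0,0,0,0,0,0,0]],
  ],
)

```text
time_s: 18.78
tcp_pos: [0.5367, 0.1836, 0.1288]
ee_rot: [[-0.987, 0.162, 0.001], [0.162, 0.987, 0.001], [-0.001, 0.001, -1.0]]
wrist_force: [-1.3, -1.2, 0.5]
gripper_width: 0.296
```

Run:
```python
from h import *
err(V(.001,.056,.128),DV); print(sense()['ee_rot'])
```

```text
t 18.7833 to go [-0.02 -0.04 -0.03] F [-1.3 -1.2  0.5] j [  35.   22.  -16.   -0.  -52. -135.] w 0.296
rot [-0.001  0.001  0.002]
[[-9.86867514e-01  1.61530062e-01  7.40758044e-04]
 [ 1.61530872e-01  9.86866919e-01  1.20882074e-03]
 [-5.35768719e-04  1.31260122e-03 -9.99998995e-01]]
```

The weight is now carried by the bed (Fz≈0), so I release.

Call:
apply_moves(
  plan=[
    [[40,0,0,0,0,0,0],[60,0,0,0,0,0,0],[70,0,0,0,0,0,0],[70,0,0,0,0,0,0],[70,0,0,0,0,0,0],[70,0,0,0,0,0,0]],
  ],
)

```text
time_s: 19.28
tcp_pos: [0.5391, 0.185, 0.1303]
ee_rot: [[-0.987, 0.161, 0.006], [0.161, 0.987, 0.003], [-0.005, 0.004, -1.0]]
wrist_force: [-0.4, 0.3, 0.0]
gripper_width: 0.654
```

Run:
```python
from h import *
err(V(.001,.056,.128),DV); print(sense()['ee_rot'])
p=cap('side'); save(p,'s9'); 
cv2.imwrite('pics/s9c.png',cv2.resize(p['pixels'][150:330,140:320],None,fx=3.3,fy=3.3)[:,:,::-1])
```

```text
t 19.2833 to go [-0.12 -0.09 -0.09] F [-0.4  0.3  0. ] j [  35.   22.  -16.    0.  -52. -135.] w 0.654
rot [-0.003  0.006  0.001]
[[-0.9869865   0.16070674  0.00556625]
 [ 0.16072683  0.98699318  0.00336793]
 [-0.0049526   0.00421875 -0.99997884]]
```

View pics/s9c.png

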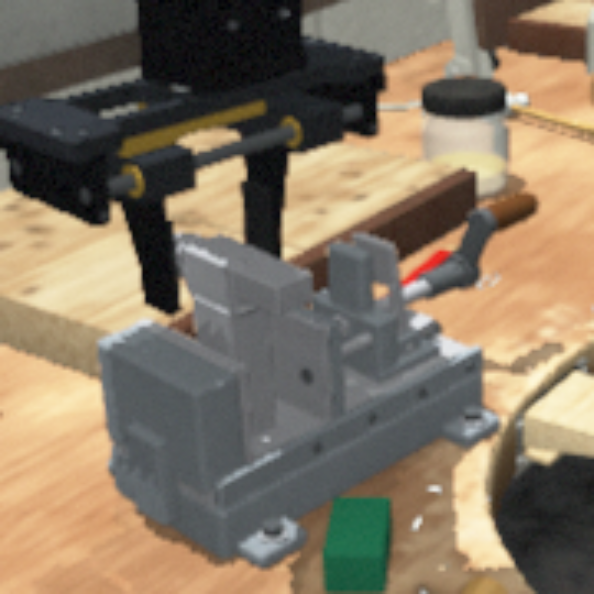

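Call:
apply_moves(
  plan=[
    [[70,0,0,0.3,0,0,0],[70,0,0,0.6,0,0,0],[70,0,0,0.8,0,0,0],[70,0,0,0.9,0,0,0],[70,0,0,0.9,0,0,0],[70,0.5,-0.6,0.9,0,0,0],[70,0.8,-0.9,0.5,0,0,0],[70,0.8,-0.9,0.2,0,0,0],[70,0,-0.5,0,0,0,0],[70,0,0,0,0,0,0]],
  ],
)

```text
time_s: 20.17
tcp_pos: [0.5917, 0.1095, 0.2701]
ee_rot: [[-0.988, 0.156, 0.01], [0.156, 0.988, 0.002], [-0.009, 0.004, -1.0]]
wrist_force: [-0.8, 0.5, -0.0]
gripper_width: 0.696
```

Run:
```python
from h import *
err(V(.0,.0,.25),DV)
p=cap('wrist'); save(p,'w10'); c=cloud(p); np.savez('w10.npz',cl=c,px=p['pixels'])
for l in ['release_grip','crank_handle']: rec(l,p,1)
c=c[:255].reshape(-1,3); v=np.column_stack([c@UX-OX,c@UY-OY,c[:,2]]); np.save('v10.npy',v)
def st(n,m):
    q=v[m]; print(n,len(q),np.round(np.percentile(q,[2,50,98],axis=0),4).tolist())
X,Y,Z=v.T
st('fixed',(abs(Z-.1)<.006)&(Y>.07)&(Y<.12)&(abs(X)<.05))
st('jawtop',(abs(Z-.102)<.005)&(Y>.005)&(Y<.04)&(abs(X)<.05))
st('beam',(Z>.135)&(Z<.16)&(Y>.0)&(Y<.1)&(abs(X)<.07))
st('beamblock',(Z>.135)&(Z<.16)&(Y>.0)&(Y<.1)&(abs(X)<.02))
st('lever/rest',(Z>.105)&(Z<.13)&(Y>-.09)&(Y<0)&(abs(X)<.03))
st('handle',(Z>.08)&(Z<.14)&(Y>-.2)&(Y<-.115)&(abs(X)<.06))
q=v[(Z>.105)&(Z<.13)&(Y>-.09)&(Y<0)&(abs(X)<.03)]
h,e=np.histogram(q[:,1],bins=np.arange(-.09,.0,.002)); print([(round(a,3),int(b)) for a,b in zip(e,h) if b])
```

```text
t 20.1667 to go [-2.62  0.73 -0.8 ] F [-0.8  0.5 -0. ] j [  26.   18.    0.    0.  -72. -125.] w 0.696
rot [-0.002  0.01  -0.004]
release_grip 0.76 [0.5087 0.0765 0.0842]
crank_handle 0.97 [ 0.4861 -0.0192  0.1136]
fixed 3232 [[-0.0415, 0.0799, 0.0986], [-0.001, 0.0944, 0.101], [0.0419, 0.1079, 0.1028]]
jawtop 1640 [[-0.0397, 0.0117, 0.1002], [-0.0017, 0.0185, 0.1024], [0.04, 0.0253, 0.1039]]
beam 5091 [[-0.0567, 0.0434, 0.1377], [-0.0117, 0.0548, 0.1475], [0.0455, 0.0678, 0.1493]]
beamblock 2000 [[-0.0187, 0.0433, 0.1384], [-0.001, 0.0548, 0.1477], [0.019, 0.0683, 0.1493]]
lever/rest 820 [[-0.0143, -0.0555, 0.1139], [0.0003, -0.0366, 0.1179], [0.015, -0.0278, 0.1202]]
handle 1850 [[-0.0253, -0.1717, 0.0809], [-0.015, -0.139, 0.1144], [0.0056, -0.1216, 0.1182]]
[(np.float64(-0.058), 4), (np.float64(-0.056), 80), (np.float64(-0.054), 104), (np.float64(-0.052), 109), (np.float64(-0.04), 60), (np.float64(-0.038), 78), (np.float64(-0.036), 90), (np.float64(-0.034), 91), (np.float64(-0.032), 95), (np.float64(-0.03), 81), (np.float64(-0.028), 28)]
```

View pics/w10.png

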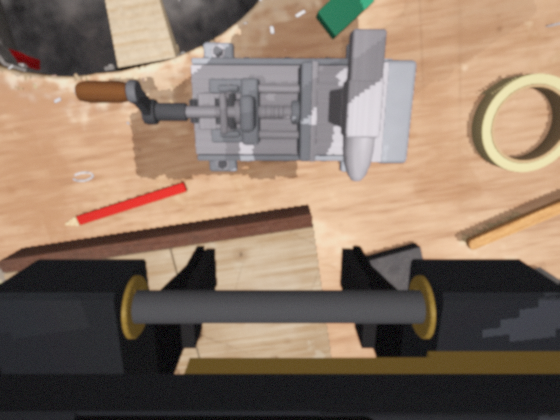

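Run:
```python
from h import *
print(V(0,-.042,.17));err(V(0,-.042,.17),DV)
```

```text
[0.51955574 0.08614091 0.17      ]
t 20.3167 to go [-2.85 -1.02 -3.95] F [0.4 0.2 0.2] j [  26.   18.    0.    0.  -72. -125.] w 0.703
rot [-0.002  0.008 -0.006]
```

Call:
apply_moves(
  plan=[
    [[69,-0.6,-0.25,0,0,0.008,-0.006],[69,-0.7,-0.25,-0.3,0,0,0],[69,-0.7,-0.25,-0.7,0,0,0],[69,-0.7,-0.2,-0.8,0,0,0],[69,-0.1,0,-0.8,0,0,0],[69,0,0,-0.7,0,0,0],[69,0,0,0,0,0,0],[69,0,0,0,0,0,0]],
  ],
)

```text
time_s: 20.98
tcp_pos: [0.5108, 0.0932, 0.1808]
ee_rot: [[-0.989, 0.149, -0.006], [0.149, 0.989, 0.001], [0.006, -0.0, -1.0]]
wrist_force: [0.5, 0.6, -0.2]
gripper_width: 0.691
```

Run:
```python
from h import *
err(V(0,-.042,.096),DV)
```

```text
t 20.9833 to go [ 0.35 -0.28 -3.39] F [ 0.5  0.6 -0.2] j [  28.   14.  -18.   -0.  -58. -127.] w 0.691
rot [-0.001 -0.006 -0.011]
```

Call:
apply_moves(
  plan=[
    [[69,0.35,-0.28,-0.3,0,-0.006,-0.011],[69,0,0,-0.6,0,0,0],[69,0,0,-0.5,0,0,0],[69,0,0,0,0,0,0]],
  ],
)

```text
time_s: 21.32
tcp_pos: [0.5237, 0.0881, 0.1478]
ee_rot: [[-0.988, 0.157, 0.008], [0.157, 0.988, 0.003], [-0.008, 0.004, -1.0]]
wrist_force: [-0.3, -0.7, -0.1]
gripper_width: 0.686
```

Run:
```python
from h import *
err(V(0,-.042,.096),DV)
```

```text
t 21.3167 to go [-0.16 -0.08 -2.07] F [-0.3 -0.7 -0.1] j [  27.   17.  -20.    0.  -52. -126.] w 0.686
rot [-0.003  0.008 -0.003]
```

Call:
apply_moves(
  plan=[
    [[69,-0.16,-0.08,-0.3,-0.003,0.008,-0.003],[69,0,0,-0.5,0,0,0],[69,0,0,-0.5,0,0,0],[69,0,0,-0.3,0,0,0],[69,0,0,0,0,0,0]],
  ],
)

```text
time_s: 21.73
tcp_pos: [0.5234, 0.0865, 0.1092]
ee_rot: [[-0.987, 0.161, 0.007], [0.161, 0.987, 0.002], [-0.006, 0.003, -1.0]]
wrist_force: [0.6, -1.0, 0.6]
gripper_width: 0.689
```

Run:
```python
from h import *
err(V(0,-.042,.096),DV)
p=cap('side'); save(p,'s11'); 
cv2.imwrite('pics/s11c.png',cv2.resize(p['pixels'][170:320,160:310],None,fx=4,fy=4)[:,:,::-1])
```

```text
t 21.7333 to go [-0.15 -0.02 -0.53] F [ 0.6 -1.   0.6] j [  27.   20.  -23.    0.  -47. -126.] w 0.689
rot [-0.002  0.007  0.001]
```

View pics/s11c.png

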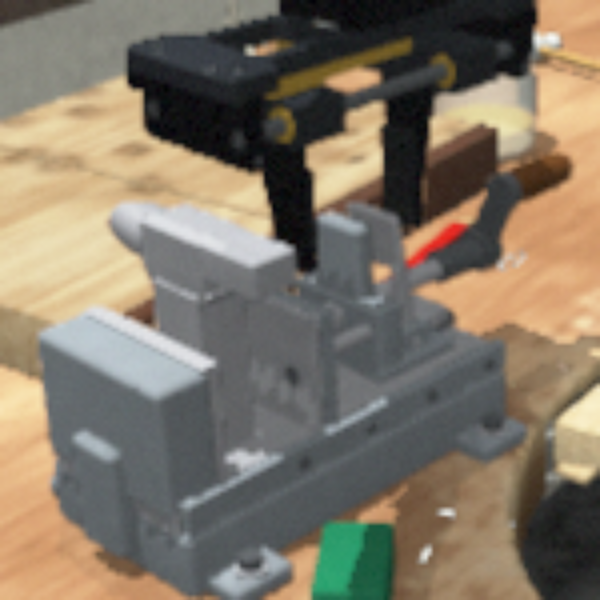

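The fingers straddle the finger rest and lever from above at crop (290,260) and (400,220). I'll lower the last 13 mm and squeeze.

Call:
apply_moves(
  plan=[
    [[69,-0.15,0,-0.3,0,0.007,0],[69,0,0,-0.25,0,0,0],[50,0,0.08,0,0,0,0],[35,0,0,0,0,0,0],[30,0,0,0,0,0,0],[30,0,0,0,0,0,0],[30,0,0,0,0,0,0]],
  ],
)

```text
time_s: 22.37
tcp_pos: [0.5212, 0.0887, 0.0973]
ee_rot: [[-0.987, 0.16, 0.004], [0.16, 0.987, 0.002], [-0.003, 0.002, -1.0]]
wrist_force: [1.7, -6.6, -2.3]
gripper_width: 0.392
```

Run:
```python
from h import *
err(V(0,-.039,.096),DV)
```

```text
t 22.3667 to go [-0.05  0.02 -0.05] F [ 1.7 -6.6 -2.3] j [  27.   21.  -23.    0.  -46. -126.] w 0.392
rot [-0.002  0.004 -0.   ]
```

Call:
apply_moves(
  plan=[
    [[20,0,0,0,0,0,0],[10,0,0,0,0,0,0],[0,0,0,0,0,0,0],[0,0,0,0,0,0,0],[0,0,0,0,0,0,0]],
  ],
)

```text
time_s: 22.78
tcp_pos: [0.5212, 0.0886, 0.0973]
ee_rot: [[-0.987, 0.159, 0.003], [0.159, 0.987, 0.001], [-0.003, 0.002, -1.0]]
wrist_force: [1.0, 0.1, -0.4]
gripper_width: 0.281
```

Run:
```python
from h import *
err(V(0,-.039,.096),DV)
```

```text
t 22.7833 to go [-0.05  0.02 -0.05] F [ 1.   0.1 -0.4] j [  27.   21.  -23.    0.  -46. -126.] w 0.281
rot [-0.001  0.003 -0.001]
```

Call:
apply_moves(
  plan=[
    [[0,0,0,0,0,0,0],[0,0,0,0,0,0,0],[0,0.02,0.1,0,0,0,0],[0,0.02,0.12,0,0,0,0],[0,0.02,0.12,0,0,0,0]],
  ],
)

```text
time_s: 23.2
tcp_pos: [0.5223, 0.0957, 0.0973]
ee_rot: [[-0.987, 0.159, 0.002], [0.159, 0.987, -0.002], [-0.002, -0.001, -1.0]]
wrist_force: [0.4, -3.1, -1.1]
gripper_width: 0.281
```

Run:
```python
from h import *
err(V(0,-.039,.096),DV);print(toV(sense()['tcp_pos']))
```

```text
t 23.2 to go [-0.09 -0.27 -0.05] F [ 0.4 -3.1 -1.1] j [  28.   21.  -23.    0.  -46. -127.] w 0.281
rot [ 0.002  0.002 -0.001]
[ 0.0011999  -0.03207199  0.09734064]
```

Call:
apply_moves(
  plan=[
    [[0,0,0.12,0,0,0,0],[0,0.02,0.12,0,0,0,0],[0,0.02,0.12,0,0,0,0],[0,0,0,0,0,0,0]],
  ],
)

```text
time_s: 23.53
tcp_pos: [0.5239, 0.1058, 0.0973]
ee_rot: [[-0.987, 0.159, 0.002], [0.159, 0.987, -0.002], [-0.003, -0.002, -1.0]]
wrist_force: [0.8, -2.0, -0.8]
gripper_width: 0.281
```

Run:
```python
from h import *
err(V(0,-.0155,.096),DV);print(toV(sense()['tcp_pos']))
```

```text
t 23.5333 to go [-0.01  0.26 -0.05] F [ 0.8 -2.  -0.8] j [  29.   21.  -23.    0.  -46. -128.] w 0.281
rot [ 0.002  0.002 -0.001]
[ 0.00118713 -0.02192353  0.09733479]
```

Call:
apply_moves(
  plan=[
    [[0,0,0.07,0,0,0,0],[0,0,0.07,0,0,0,0],[0,0,0.05,0,0,0,0],[0,0,0,0,0,0,0]],
  ],
)

```text
time_s: 23.87
tcp_pos: [0.5245, 0.109, 0.0973]
ee_rot: [[-0.987, 0.159, 0.002], [0.159, 0.987, -0.006], [-0.003, -0.005, -1.0]]
wrist_force: [0.3, -2.3, 0.1]
gripper_width: 0.278
```

Run:
```python
from h import *
err(V(0,-.0155,.096),DV);print(toV(sense()['tcp_pos']))
p=cap('side'); save(p,'s12'); 
cv2.imwrite('pics/s12c.png',cv2.resize(p['pixels'][170:320,160:310],None,fx=4,fy=4)[:,:,::-1])
```

```text
t 23.8667 to go [-0.03  0.13 -0.05] F [ 0.3 -2.3  0.1] j [  29.   21.  -22.    0.  -46. -129.] w 0.278
rot [ 0.006  0.002 -0.001]
[ 0.00119407 -0.01869472  0.09734517]
```

View pics/s12c.png

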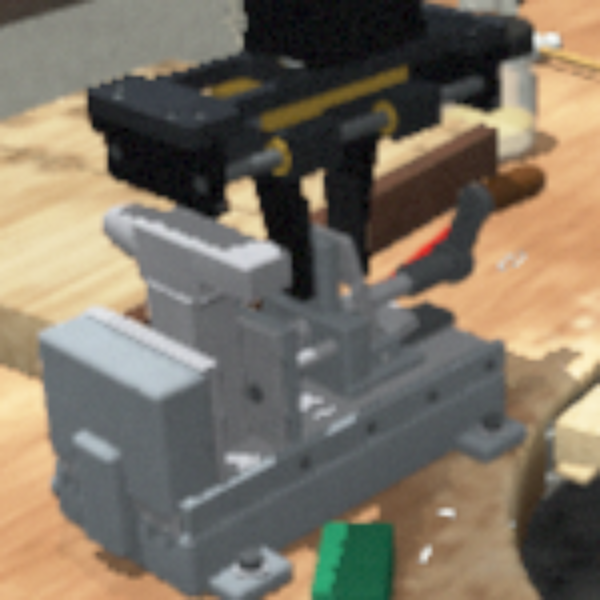

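The jaw plate, crop (275,370), has now closed on the shank, and the gripper body stays clear above the beam. I'll push the last few millimetres to the fixed jaw.

Call:
apply_moves(
  plan=[
    [[0,0,0.09,0,0,0,0],[0,0,0.09,0,0,0,0],[0,0,0,0,0,0,0]],
  ],
)

```text
time_s: 24.17
tcp_pos: [0.525, 0.1121, 0.0974]
ee_rot: [[-0.987, 0.159, 0.003], [0.159, 0.987, -0.007], [-0.004, -0.007, -1.0]]
wrist_force: [-0.1, -1.4, 0.0]
gripper_width: 0.279
```

Run:
```python
from h import *
err(V(0,-.0155,.096),DV);print(toV(sense()['tcp_pos']))
```

```text
t 24.1667 to go [-0.05  0.01 -0.05] F [-0.1 -1.4  0. ] j [  30.   21.  -22.    1.  -46. -129.] w 0.279
rot [ 0.007  0.003 -0.001]
[ 0.00117075 -0.01548803  0.09736114]
```

Call:
apply_moves(
  plan=[
    [[0,0,0.1,0,0,0,0],[0,0,0.1,0,0,0,0],[0,0,0.1,0,0,0,0],[0,0,0,0,0,0,0]],
  ],
)

```text
time_s: 24.5
tcp_pos: [0.525, 0.1121, 0.0975]
ee_rot: [[-0.987, 0.16, -0.001], [0.16, 0.987, -0.02], [-0.003, -0.019, -1.0]]
wrist_force: [-1.0, 1.9, -1.4]
gripper_width: 0.279
```

Run:
```python
from h import *
err(V(0,-.0155,.096),DV);print(toV(sense()['tcp_pos']))
```

```text
t 24.5 to go [-0.05  0.01 -0.06] F [-1.   1.9 -1.4] j [  30.   22.  -22.    1.  -47. -130.] w 0.279
rot [ 0.02  -0.001  0.   ]
[ 0.00119707 -0.01555216  0.09750805]
```

Call:
apply_moves(
  plan=[
    [[0,0,0,0,0.02,0,0],[40,0,0,0,0,0,0],[50,0,0,0,0,0,0],[64,0,0,0,0,0,0],[64,0,0,0,0,0,0],[64,0,0,0,0,0,0]],
  ],
)

```text
time_s: 25.0
tcp_pos: [0.5248, 0.1118, 0.0981]
ee_rot: [[-0.987, 0.161, -0.001], [0.161, 0.987, 0.0], [0.001, 0.0, -1.0]]
wrist_force: [0.8, 0.5, 0.2]
gripper_width: 0.573
```

Run:
```python
from h import *
err(V(0,-.0155,.17),DV);print(toV(sense()['tcp_pos']))
```

```text
t 25.0 to go [-0.04  0.02  2.88] F [0.8 0.5 0.2] j [  29.   21.  -22.   -0.  -47. -129.] w 0.573
rot [-0.    -0.001  0.001]
[ 0.00104096 -0.01587386  0.09807847]
```

Call:
apply_moves(
  plan=[
    [[65,0,0,0,0,0,0],[65,0,0,0.2,0,0,0],[65,0,0,0.4,0,0,0],[65,0,0,0.8,0,0,0],[65,0,0,0.9,0,0,0],[65,0,-0.2,0.9,0,0,0],[65,0.5,-0.5,0.9,0,0,0],[65,0.8,-0.5,0.9,0,0,0],[65,0.8,-0.5,0.9,0,0,0],[65,0.5,0,0,0,0,0],[65,0,0,0,0,0,0]],
  ],
)

```text
time_s: 25.92
tcp_pos: [0.59, 0.0702, 0.2624]
ee_rot: [[-0.988, 0.155, 0.007], [0.155, 0.988, 0.004], [-0.006, 0.005, -1.0]]
wrist_force: [-0.1, -0.1, -0.4]
gripper_width: 0.649
```

```bash
cat > look.py <<'E'
from h import *
import sys
n=sys.argv[1]
err(V(.0,.0,.25),DV)
p=cap('wrist'); save(p,n); c=cloud(p)
rec('crank_handle',p,1)
c=c[:255].reshape(-1,3); v=np.column_stack([c@UX-OX,c@UY-OY,c[:,2]]); np.save(n+'.npy',v)
def st(n,m):
    q=v[m]; print(n,len(q),np.round(np.percentile(q,[2,50,98],axis=0),4).tolist() if len(q) else '')
X,Y,Z=v.T
st('fixed',(abs(Z-.1)<.006)&(Y>.07)&(Y<.12)&(abs(X)<.05))
st('jawtop',(abs(Z-.102)<.005)&(Y>.005)&(Y<.06)&(abs(X)<.05))
st('beam',(Z>.135)&(Z<.16)&(Y>.0)&(Y<.1)&(abs(X)<.07))
st('beamblock',(Z>.135)&(Z<.16)&(Y>.0)&(Y<.1)&(abs(X)<.02))
st('lever/rest',(Z>.105)&(Z<.13)&(Y>-.09)&(Y<.02)&(abs(X)<.03))
st('handle',(Z>.08)&(Z<.14)&(Y>-.2)&(Y<-.09)&(abs(X)<.06))
q=v[(Z>.105)&(Z<.13)&(Y>-.09)&(Y<0.02)&(abs(X)<.03)]
h,e=np.histogram(q[:,1],bins=np.arange(-.09,.02,.002)); print([(round(float(a),3),int(b)) for a,b in zip(e,h) if b])
E
python3 look.py w13
```

```text
t 25.9167 to go [-2.55  2.3  -0.5 ] F [-0.1 -0.1 -0.4] j [  22.   18.   -1.   -0.  -70. -121.] w 0.649
rot [-0.004  0.007 -0.005]
crank_handle 0.82 [0.4904 0.0025 0.1098]
fixed 1583 [[-0.0409, 0.0923, 0.0988], [0.0019, 0.1013, 0.1007], [0.0427, 0.108, 0.1024]]
jawtop 1932 [[-0.0396, 0.0359, 0.0982], [-0.0021, 0.0426, 0.1023], [0.0401, 0.0502, 0.1047]]
beam 5772 [[-0.0566, 0.0499, 0.1367], [-0.0118, 0.0603, 0.1474], [0.0456, 0.0741, 0.1492]]
beamblock 2296 [[-0.0192, 0.0497, 0.1368], [-0.0012, 0.0603, 0.1476], [0.0188, 0.0747, 0.1493]]
lever/rest 987 [[-0.0144, -0.0327, 0.1062], [0.0002, -0.0144, 0.1176], [0.0152, -0.0042, 0.12]]
handle 1842 [[-0.0255, -0.1481, 0.0808], [-0.0147, -0.1178, 0.1146], [0.0057, -0.097, 0.1181]]
[(-0.034, 64), (-0.032, 118), (-0.03, 105), (-0.028, 99), (-0.026, 13), (-0.016, 117), (-0.014, 93), (-0.012, 102), (-0.01, 98), (-0.008, 91), (-0.006, 69), (-0.004, 18)]
```

View pics/w13.png

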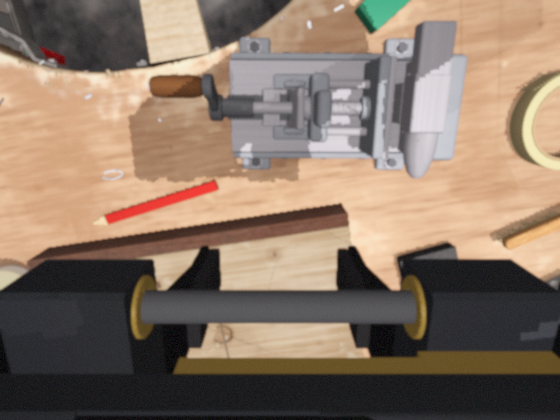

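Jaw and stake are snug: jaw face at y≈50, beam spanning 49.7–74.7, opening ≈25–26 mm. The handle sits at x −15, z ≈107 mm, so the crank is at about 1.18 rad. Moving on to the crank.

```bash
cat >> h.py <<'E'
DC=frame(-UX,[0,0,-1])
E
python3 - <<'E'
from h import *
v=np.load('w13.npy'); X,Y,Z=v.T
q=v[(Z>.1)&(Z<.14)&(Y>-.146)&(Y<-.11)&(abs(X)<.06)]; print(np.percentile(q,[2,50,98],axis=0))
print('hx',(np.percentile(q[:,0],1)+np.percentile(q[:,0],99))/2)
print(V(-.015,-.133,.18)); err(V(-.015,-.133,.18),DC)
E
```

```text
[[-0.02549703 -0.14504412  0.10800381]
 [-0.01684588 -0.12795725  0.11547626]
 [-0.00790972 -0.11091264  0.11786927]]
hx -0.016711123081731415
[ 0.49019951 -0.00129028  0.18      ]
t 26.0167 to go [-3.93 -2.86 -3.28] F [-0.6 -0.4  0.1] j [  22.   18.   -2.   -0.  -70. -121.] w 0.648
rot [-0.007  0.002  1.565]
```

Call:
apply_moves(
  plan=[
    [[55,-0.33,-0.25,0,0,0,0.12],[55,-0.33,-0.25,0,0,0,0.12],[55,-0.33,-0.25,0,0,0,0.12],[55,-0.33,-0.25,0,0,0,0.12],[55,-0.33,-0.25,0,0,0,0.12],[55,-0.33,-0.25,0,0,0,0.12],[55,-0.33,-0.25,0,0,0,0.12],[55,-0.33,-0.25,0,0,0,0.12],[55,-0.33,-0.25,0,0,0,0.12],[55,-0.33,-0.25,-0.3,0,0,0.12],[55,-0.33,-0.25,-0.3,0,0,0.12],[55,-0.33,-0.1,-0.4,0,0,0.12]],
  ],
)

```text
time_s: 27.02
tcp_pos: [0.4702, 0.0, 0.2313]
ee_rot: [[-0.225, -0.974, -0.013], [-0.974, 0.225, -0.007], [0.01, 0.011, -1.0]]
wrist_force: [1.5, 0.9, -0.1]
gripper_width: 0.554
```

Run:
```python
from h import *
err(V(-.0167,-.133,.18),DC)
```

```text
t 27.0167 to go [ 0.73 -0.04 -2.05] F [ 1.5  0.9 -0.1] j [ 20.   7. -20.   0. -64. -33.] w 0.554
rot [ 0.008 -0.012  0.066]
```

Call:
apply_moves(
  plan=[
    [[55,0.4,0,-0.2,0.008,-0.012,0.066],[55,0.3,0,-0.5,0,0,0],[55,0,0,-0.6,0,0,0],[55,0,0,-0.6,0,0,0],[55,0,0,0,0,0,0],[55,0,0,0,0,0,0]],
  ],
)

```text
time_s: 27.52
tcp_pos: [0.4766, 0.0002, 0.1791]
ee_rot: [[-0.148, -0.989, -0.012], [-0.989, 0.148, -0.0], [0.002, 0.011, -1.0]]
wrist_force: [-0.1, 1.0, -0.1]
gripper_width: 0.55
```

Run:
```python
from h import *
err(V(-.0167,-.133,.107),DC)
```

```text
t 27.5167 to go [ 0.48 -0.05 -2.88] F [-0.1  1.  -0.1] j [ 19.  11. -24.  -0. -56. -28.] w 0.55
rot [ 0.    -0.012 -0.012]
```

Call:
apply_moves(
  plan=[
    [[55,0.5,0,0,0,-0.012,-0.012],[55,0.05,0,-0.5,0,0,0],[55,0.05,0,-0.5,0,0,0],[55,0,0,0,0,0,0]],
  ],
)

```text
time_s: 27.85
tcp_pos: [0.495, 0.0014, 0.1572]
ee_rot: [[-0.159, -0.987, 0.009], [-0.987, 0.159, 0.001], [-0.002, -0.009, -1.0]]
wrist_force: [-0.2, -0.7, 1.0]
gripper_width: 0.553
```

Run:
```python
from h import *
err(V(-.0167,-.133,.107),DC)
```

```text
t 27.85 to go [-0.26 -0.1  -2.01] F [-0.2 -0.7  1. ] j [ 19.  13. -24.   0. -52. -28.] w 0.553
rot [-0.001  0.009 -0.001]
```

Call:
apply_moves(
  plan=[
    [[55,-0.2,-0.08,-0.3,0,0.009,0],[55,0,0,-0.5,0,0,0],[55,0,0,-0.5,0,0,0],[55,0,0,-0.4,0,0,0],[55,0,0,0,0,0,0]],
  ],
)

```text
time_s: 28.27
tcp_pos: [0.4931, -0.0001, 0.1173]
ee_rot: [[-0.159, -0.987, 0.009], [-0.987, 0.159, 0.002], [-0.004, -0.008, -1.0]]
wrist_force: [0.5, -0.7, 0.3]
gripper_width: 0.547
```

Run:
```python
from h import *
err(V(-.0167,-.133,.107),DC)
p=cap('wrist'); save(p,'w14')
```

```text
t 28.2667 to go [-0.18 -0.04 -0.41] F [ 0.5 -0.7  0.3] j [ 19.  16. -27.   0. -46. -28.] w 0.547
rot [-0.002  0.009 -0.001]
```

View pics/w14.png

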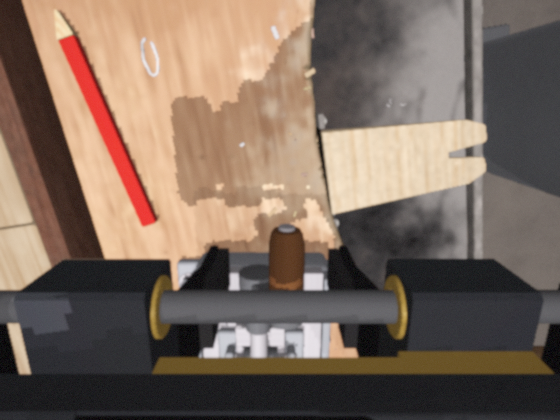

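The handle (287,255) is between the fingers. I'll lower the last 10 mm and pinch it.

Call:
apply_moves(
  plan=[
    [[55,-0.18,0,-0.25,0,0.008,0],[55,0,0,-0.18,0,0,0],[20,0,0,0,0,0,0],[0,0,0,0,0,0,0],[0,0,0,0,0,0,0],[0,0,0,0,0,0,0],[0,0,0,0,0,0,0],[0,0,0,0,0,0,0]],
  ],
)

```text
time_s: 28.98
tcp_pos: [0.4898, 0.0005, 0.1098]
ee_rot: [[-0.159, -0.987, 0.005], [-0.987, 0.159, 0.004], [-0.005, -0.004, -1.0]]
wrist_force: [-3.1, 2.5, 1.9]
gripper_width: 0.199
```

Run:
```python
from h import *
err(V(-.0167,-.133,.107),DC)
```

```text
t 28.9833 to go [-0.05 -0.06 -0.11] F [-3.1  2.5  1.9] j [ 19.  16. -28.  -0. -45. -28.] w 0.199
rot [-0.004  0.005 -0.001]
```

```bash
cat > cr.py <<'E'
from h import *
import sys
n=int(sys.argv[1]); st=float(sys.argv[2]); cz=.073
s=sense(); p=toV(s['tcp_pos']); th=np.arctan2(p[2]-cz,-p[0]); r=np.hypot(p[0],p[2]-cz)
print('t',s['time_s'],'V',np.round(p,4),'theta',round(th%(2*np.pi),3),'r',round(r,4),'F',np.round(s['wrist_force'],1),'w',round(s['gripper_width'],3))
print('rot',np.round(cv2.Rodrigues(DC@s['ee_rot'].T)[0].ravel(),3))
f=s['wrist_force']; tv=UX*np.sin(th)+np.array([0,0,np.cos(th)])
print('Ftang',f@tv)
cur=p.copy()
for i in range(n):
    t=th+st*(i+1); q=np.array([-.04*np.cos(t),-.133,cz+.04*np.sin(t)]); d=q-cur; cur=q
    w=d[0]*UX+d[1]*UY+np.array([0,0,d[2]]); print(np.round(w/.025,2))
E
python3 cr.py 6 .12
```

```text
t 28.9833 V [-0.0157 -0.1313  0.1098] theta 1.168 r 0.04 F [-3.1  2.5  1.9] w 0.199
rot [-0.004  0.005 -0.001]
Ftang -2.409365749221831
[ 0.17 -0.1   0.06]
[ 0.18 -0.03  0.04]
[ 0.19 -0.03  0.02]
[ 0.19 -0.03 -0.  ]
[ 0.19 -0.03 -0.03]
[ 0.18 -0.03 -0.05]
```

Call:
apply_moves(
  plan=[
    [[0,0.18,-0.03,0.06,0,0,0],[0,0.2,-0.03,0.04,0,0,0],[0,0.2,-0.03,0.02,0,0,0],[0,0.2,-0.03,0,0,0,0],[0,0.2,-0.03,-0.03,0,0,0],[0,0.2,-0.03,-0.05,0,0,0]],
  ],
)

```text
time_s: 29.48
tcp_pos: [0.508, -0.0029, 0.1132]
ee_rot: [[-0.16, -0.987, -0.02], [-0.987, 0.16, 0.004], [-0.001, 0.021, -1.0]]
wrist_force: [-5.4, 1.4, 8.6]
gripper_width: 0.196
```

```bash
python3 cr.py 8 .15
```

```text
t 29.4833 V [ 0.0028 -0.1318  0.1132] theta 1.641 r 0.0403 F [-5.4  1.4  8.6] w 0.196
rot [-0.004 -0.02  -0.   ]
Ftang -6.19057008301486
[ 0.23 -0.09 -0.05]
[ 0.23 -0.04 -0.07]
[ 0.21 -0.03 -0.1 ]
[ 0.2  -0.03 -0.13]
[ 0.17 -0.03 -0.16]
[ 0.15 -0.02 -0.19]
[ 0.12 -0.02 -0.21]
[ 0.09 -0.01 -0.22]
```

Call:
apply_moves(
  plan=[
    [[0,0.26,-0.04,-0.02,0,-0.01,0],[0,0.26,-0.04,-0.06,0,-0.01,0],[0,0.26,-0.04,-0.09,0,0,0],[0,0.25,-0.04,-0.12,0,0,0],[0,0.24,-0.04,-0.15,0,0,0],[0,0.22,-0.03,-0.18,0,0,0]],
  ],
)

```text
time_s: 29.98
tcp_pos: [0.5374, -0.0094, 0.0979]
ee_rot: [[-0.161, -0.987, -0.019], [-0.987, 0.161, 0.003], [-0.0, 0.02, -1.0]]
wrist_force: [-4.3, 3.5, 3.2]
gripper_width: 0.197
```

```bash
python3 cr.py 8 .18
```

```text
t 29.9833 V [ 0.0329 -0.1335  0.0979] theta 2.494 r 0.0413 F [-4.3  3.5  3.2] w 0.197
rot [-0.003 -0.019  0.002]
Ftang -5.501100696049059
[ 0.11  0.   -0.27]
[ 0.1  -0.02 -0.27]
[ 0.06 -0.01 -0.28]
[ 0.01 -0.   -0.29]
[-0.05  0.01 -0.28]
[-0.1   0.02 -0.27]
[-0.14  0.02 -0.25]
[-0.18  0.03 -0.22]
```

Call:
apply_moves(
  plan=[
    [[0,0.12,0,-0.26,0,-0.01,0],[0,0.1,-0.02,-0.28,0,-0.01,0],[0,0.06,-0.01,-0.28,0,0,0],[0,0.01,0,-0.29,0,0,0],[0,-0.05,0.01,-0.29,0,0,0],[0,-0.1,0.02,-0.28,0,0,0]],
  ],
)

```text
time_s: 30.48
tcp_pos: [0.5415, -0.0107, 0.0556]
ee_rot: [[-0.16, -0.987, 0.0], [-0.987, 0.16, 0.001], [-0.001, 0.0, -1.0]]
wrist_force: [-6.4, 1.2, 10.9]
gripper_width: 0.198
```

```bash
python3 cr.py 8 .18
```

```text
t 30.4833 V [ 0.0372 -0.1341  0.0556] theta 3.58 r 0.0411 F [-6.4  1.2 10.9] w 0.198
rot [-0.001  0.     0.   ]
Ftang -7.1035400128261035
[-0.17  0.07 -0.23]
[-0.18  0.03 -0.22]
[-0.22  0.04 -0.18]
[-0.25  0.04 -0.14]
[-0.27  0.04 -0.09]
[-0.28  0.05 -0.04]
[-0.28  0.05  0.01]
[-0.28  0.04  0.06]
```

Call:
apply_moves(
  plan=[
    [[0,-0.17,0.03,-0.25,0,0,0],[0,-0.2,0.03,-0.23,0,0,0],[0,-0.23,0.04,-0.18,0,0,0],[0,-0.26,0.04,-0.14,0,0,0],[0,-0.28,0.05,-0.09,0,0,0]],
  ],
)

```text
time_s: 30.9
tcp_pos: [0.5258, -0.0083, 0.0394]
ee_rot: [[-0.153, -0.988, 0.028], [-0.988, 0.153, -0.003], [-0.001, -0.028, -1.0]]
wrist_force: [11.2, -16.0, -4.6]
gripper_width: 0.198
```

```bash
python3 cr.py 8 .18
```

```text
t 30.9 V [ 0.0213 -0.1342  0.0394] theta 4.147 r 0.0397 F [ 11.2 -16.   -4.6] w 0.198
rot [ 0.003  0.028 -0.007]
Ftang -9.0517642942896
[-0.24  0.09 -0.14]
[-0.27  0.04 -0.08]
[-0.28  0.05 -0.03]
[-0.28  0.05  0.02]
[-0.28  0.04  0.07]
[-0.26  0.04  0.12]
[-0.23  0.04  0.16]
[-0.2   0.03  0.2 ]
```

Call:
apply_moves(
  plan=[
    [[0,-0.22,-0.08,-0.12,0,0.014,-0.004],[0,-0.26,-0.03,-0.08,0,0.014,-0.003],[0,-0.28,0,-0.03,0,0,0]],
  ],
)

```text
time_s: 31.15
tcp_pos: [0.5252, -0.0083, 0.0395]
ee_rot: [[-0.154, -0.987, 0.041], [-0.988, 0.155, 0.003], [-0.01, -0.04, -0.999]]
wrist_force: [15.3, -15.1, -15.4]
gripper_width: 0.199
```

```bash
python3 cr.py 8 .18
```

```text
t 31.15 V [ 0.0206 -0.1343  0.0395] theta 4.16 r 0.0393 F [ 15.3 -15.1 -15.4] w 0.199
rot [-0.003  0.041 -0.005]
Ftang -6.860510294887913
[-0.23  0.09 -0.15]
[-0.27  0.04 -0.08]
[-0.28  0.05 -0.03]
[-0.28  0.05  0.02]
[-0.27  0.04  0.07]
[-0.26  0.04  0.12]
[-0.23  0.04  0.17]
[-0.2   0.03  0.21]
```

Run:
```python
from h import *
s=sense(); print(np.round(s['joints'],1),np.round(s['effort'],1),s['moment'])
p=cap('wrist'); save(p,'w15')
p=cap('side'); cv2.imwrite('pics/s15c.png',cv2.resize(p['pixels'][150:300,180:330],None,fx=4,fy=4)[:,:,::-1])
```

```text
[ 17.1  24.5 -28.9   0.9 -34.3 -26.7] [  7.6 -40.   10.2  -0.2  -2.9   0.3] [-4.60326719 -4.22078214 -0.46231552]
```

View pics/w15.png

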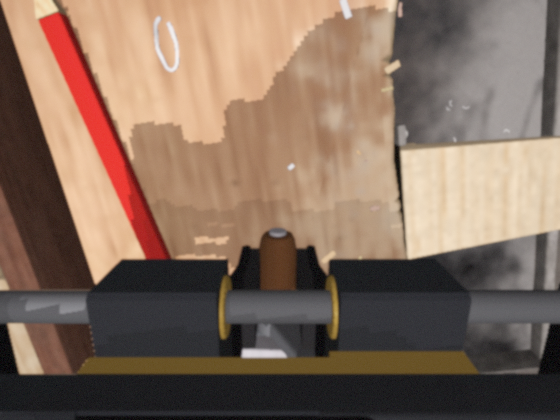

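View pics/s15c.png

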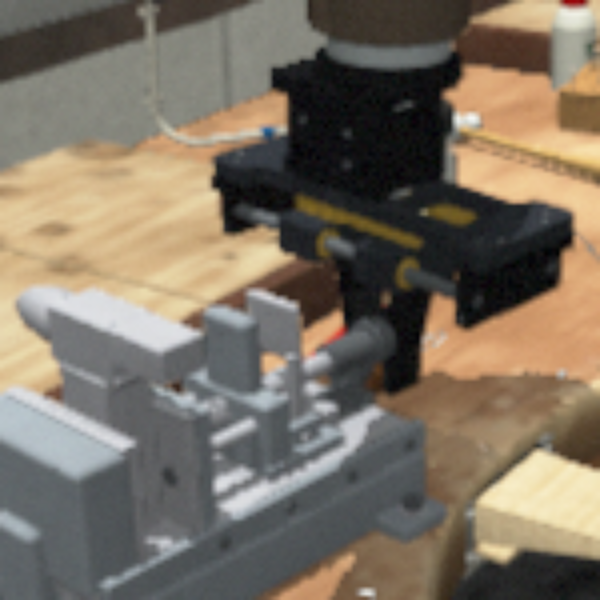

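The −x finger presses against the crank hub (side crop around (385,345)), which gives the odd −y force. I'll let go, shift outward along the handle and pinch again.

Call:
apply_moves(
  plan=[
    [[40,0,0,0,0,0,0],[40,0,0,0,0,0,0],[40,0,0,0,0,0,0],[40,-0.02,-0.15,0,0,0.03,0],[40,-0.03,-0.15,0,0,0.01,0],[40,0,0,0,0,0,0]],
  ],
)

```text
time_s: 31.75
tcp_pos: [0.5269, -0.0162, 0.0376]
ee_rot: [[-0.154, -0.988, 0.006], [-0.988, 0.154, 0.004], [-0.005, -0.006, -1.0]]
wrist_force: [0.1, -1.4, -0.3]
gripper_width: 0.395
```

```bash
python3 cr.py 1 .1
python3 - <<'E'
from h import *
s=sense(); print(np.round(s['wrist_force'],1),s['moment'])
p=cap('wrist'); save(p,'w16'); 
p=cap('side'); c=cloud(p); cv2.imwrite('pics/s16c.png',cv2.resize(p['pixels'][150:300,180:330],None,fx=4,fy=4)[:,:,::-1])
E
```

```text
t 31.75 V [ 0.0236 -0.1419  0.0376] theta 4.126 r 0.0426 F [ 0.1 -1.4 -0.3] w 0.395
rot [-0.004  0.006 -0.006]
Ftang -0.08362233556983598
[-0.14  0.38  0.  ]
[ 0.1 -1.4 -0.3] [0.05018408 0.05672922 0.0291909 ]
```

View pics/w16.png

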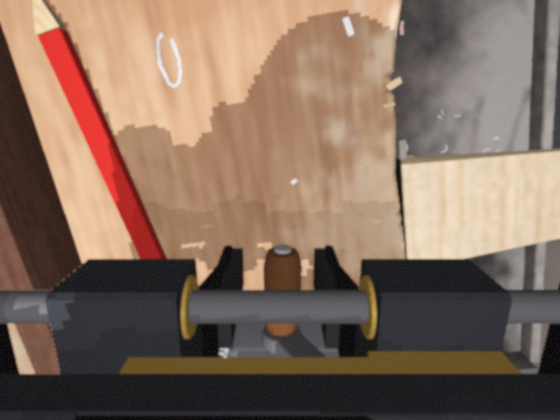

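View pics/s16c.png

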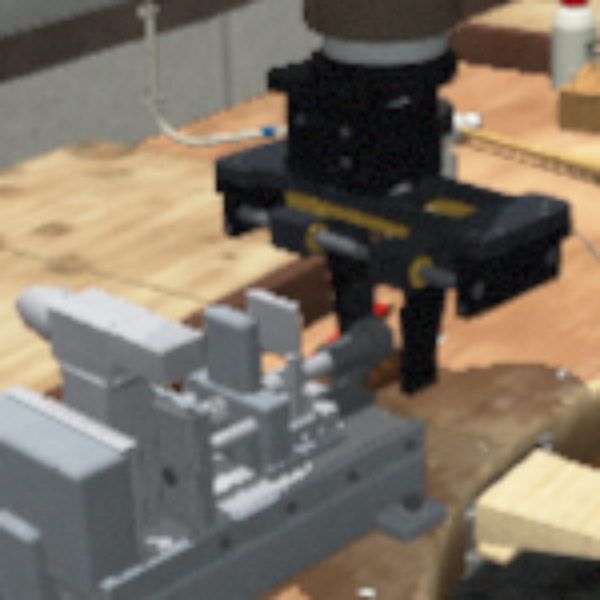

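Run:
```python
from h import *
p=cap('wrist'); c=cloud(p)[235:350,255:310].reshape(-1,3)
v=np.column_stack([c@UX-OX,c@UY-OY,c[:,2]]); m=(v[:,2]>.015)&(v[:,2]<.09)&(abs(v[:,0]-.022)<.012)&(v[:,1]<-.08); q=v[m]
for a in np.arange(-.16,-.09,.004):
    w=q[(q[:,1]>=a)&(q[:,1]<a+.004)]
    if len(w): print(round(a,3),len(w),np.round(np.percentile(w[:,0],[5,50,95]),4),np.round(np.percentile(w[:,2],[50,95]),4))
```

```text
-0.156 371 [0.0152 0.0211 0.0267] [0.0409 0.0449]
-0.152 325 [0.0138 0.0212 0.0284] [0.0445 0.0463]
-0.148 319 [0.0133 0.0207 0.0289] [0.0451 0.0469]
-0.144 307 [0.0137 0.0215 0.0295] [0.0454 0.0469]
-0.14 225 [0.0131 0.0211 0.029 ] [0.0449 0.047 ]
-0.136 14 [0.0124 0.0138 0.0295] [0.0404 0.0424]
-0.124 1 [0.019 0.019 0.019] [0.0471 0.0471]
-0.12 144 [0.0156 0.0209 0.027 ] [0.0456 0.0469]
-0.116 152 [0.0148 0.0213 0.0273] [0.0447 0.0462]
-0.112 657 [0.0111 0.0186 0.0292] [0.0459 0.0523]
-0.108 77 [0.024  0.0276 0.0307] [0.0449 0.0477]
-0.104 2 [0.0281 0.0286 0.0291] [0.0433 0.0441]
-0.096 94 [0.0302 0.0325 0.0339] [0.0265 0.031 ]
```

Call:
apply_moves(
  plan=[
    [[10,-0.06,0,0,0,0.006,-0.006],[0,0,0,0,0,0,0],[0,0,0,0,0,0,0],[0,0,0,0,0,0,0],[0,0,0,0,0,0,0]],
  ],
)

```text
time_s: 32.32
tcp_pos: [0.5252, -0.0157, 0.0379]
ee_rot: [[-0.159, -0.987, 0.003], [-0.987, 0.159, 0.004], [-0.004, -0.002, -1.0]]
wrist_force: [0.2, -0.6, -1.6]
gripper_width: 0.198
```

```bash
sed -i 's/cz=.073/cz=.072/; s/-.133,cz/-.142,cz/' cr.py; python3 cr.py 8 .18
```

```text
t 32.3167 V [ 0.0219 -0.1417  0.0379] theta 4.142 r 0.0405 F [ 0.2 -0.6 -1.6] w 0.198
rot [-0.004  0.003 -0.001]
Ftang 0.6257817761444919
[-0.26  0.03 -0.12]
[-0.27  0.04 -0.08]
[-0.28  0.05 -0.03]
[-0.28  0.05  0.02]
[-0.28  0.04  0.07]
[-0.26  0.04  0.12]
[-0.23  0.04  0.16]
[-0.2   0.03  0.2 ]
```

Call:
apply_moves(
  plan=[
    [[0,-0.24,0.03,-0.14,0,0,0],[0,-0.26,0.03,-0.1,0,0,0],[0,-0.28,0.03,-0.06,0,0,0],[0,-0.28,0.03,-0.02,0,0,0]],
  ],
)

```text
time_s: 32.65
tcp_pos: [0.5153, -0.0142, 0.0346]
ee_rot: [[-0.154, -0.987, 0.04], [-0.988, 0.154, 0.004], [-0.01, -0.039, -0.999]]
wrist_force: [14.9, -11.0, -22.3]
gripper_width: 0.196
```

```bash
python3 cr.py 8 .18; python3 -c "
from h import *
print(sense()['moment'])"
```

```text
t 32.65 V [ 0.0119 -0.1417  0.0346] theta 4.405 r 0.0392 F [ 14.9 -11.  -22.3] w 0.196
rot [-0.004  0.04  -0.006]
Ftang -8.927827029898086
[-0.27  0.03 -0.09]
[-0.28  0.05 -0.01]
[-0.28  0.05  0.04]
[-0.27  0.04  0.09]
[-0.25  0.04  0.14]
[-0.22  0.04  0.18]
[-0.18  0.03  0.22]
[-0.14  0.02  0.25]
[-3.44515771 -4.10575674 -0.31837501]
```

Call:
apply_moves(
  plan=[
    [[0,-0.2,-0.04,-0.1,0,0.02,0],[0,-0.26,0,-0.06,0,0.03,0],[0,-0.28,0,-0.03,0,0.03,0],[0,-0.28,0,0,0,0.03,0]],
  ],
)

```text
time_s: 32.98
tcp_pos: [0.5088, -0.0134, 0.0331]
ee_rot: [[-0.151, -0.988, -0.027], [-0.988, 0.151, 0.01], [-0.006, 0.028, -1.0]]
wrist_force: [11.5, -4.9, -18.8]
gripper_width: 0.198
```

```bash
python3 cr.py 8 .18; python3 -c "
from h import *
print(sense()['moment'])"
```

```text
t 32.9833 V [ 0.0053 -0.142   0.0331] theta 4.578 r 0.0392 F [ 11.5  -4.9 -18.8] w 0.198
rot [-0.011 -0.027 -0.009]
Ftang -9.50913322719045
[-0.28  0.04 -0.04]
[-0.28  0.05  0.04]
[-0.27  0.04  0.09]
[-0.25  0.04  0.14]
[-0.22  0.04  0.18]
[-0.19  0.03  0.22]
[-0.14  0.02  0.25]
[-0.1   0.02  0.27]
[-1.61136951 -3.72683949 -0.20953016]
```

Call:
apply_moves(
  plan=[
    [[0,-0.3,0.02,-0.06,0.005,-0.02,-0.004],[0,-0.36,0.03,-0.02,0.005,0,-0.004],[0,-0.4,0.04,0,0,0,0],[0,-0.4,0.04,0.04,0,0.01,0]],
  ],
)

```text
time_s: 33.32
tcp_pos: [0.4916, -0.0109, 0.0343]
ee_rot: [[-0.156, -0.988, 0.023], [-0.987, 0.156, 0.022], [-0.026, -0.02, -0.999]]
wrist_force: [9.1, -7.7, -6.6]
gripper_width: 0.196
```

```bash
python3 cr.py 8 .18; python3 -c "
from h import *
print(sense()['moment'])"
```

```text
t 33.3167 V [-0.0121 -0.1423  0.0343] theta 5.023 r 0.0396 F [ 9.1 -7.7 -6.6] w 0.196
rot [-0.022  0.023 -0.004]
Ftang -11.722107714093724
[-0.26  0.05  0.1 ]
[-0.24  0.04  0.16]
[-0.21  0.03  0.2 ]
[-0.17  0.03  0.23]
[-0.12  0.02  0.26]
[-0.08  0.01  0.28]
[-0.03  0.    0.29]
[ 0.03 -0.    0.29]
[-2.36257426 -2.75595263 -0.31545401]
```

Call:
apply_moves(
  plan=[
    [[0,-0.34,0.05,0.12,-0.02,0.02,0],[0,-0.32,0.04,0.2,0,0,0],[0,-0.3,0.04,0.26,0,0,0],[0,-0.26,0.04,0.3,0,0,0]],
  ],
)

```text
time_s: 33.65
tcp_pos: [0.4687, -0.0078, 0.0542]
ee_rot: [[-0.157, -0.987, 0.021], [-0.988, 0.157, 0.002], [-0.006, -0.02, -1.0]]
wrist_force: [11.6, -10.6, -12.6]
gripper_width: 0.199
```

```bash
python3 cr.py 8 .18; python3 -c "
from h import *
print(sense()['moment'])"
```

```text
t 33.65 V [-0.0352 -0.1428  0.0542] theta 5.816 r 0.0394 F [ 11.6 -10.6 -12.6] w 0.199
rot [-0.002  0.021 -0.003]
Ftang -17.14561829835968
[-0.12  0.05  0.26]
[-0.06  0.01  0.28]
[-0.    0.    0.29]
[ 0.05 -0.01  0.28]
[ 0.1  -0.02  0.27]
[ 0.14 -0.02  0.25]
[ 0.18 -0.03  0.22]
[ 0.22 -0.04  0.18]
[-3.15086715 -3.15480839 -0.23449187]
```

Call:
apply_moves(
  plan=[
    [[0,-0.12,0.02,0.36,0,0.02,0],[0,-0.06,0.01,0.4,0,0,0],[0,0,0,0.4,0,0,0]],
  ],
)

```text
time_s: 33.9
tcp_pos: [0.4649, -0.0078, 0.0797]
ee_rot: [[-0.159, -0.987, 0.004], [-0.987, 0.159, 0.003], [-0.004, -0.004, -1.0]]
wrist_force: [11.7, -6.9, -21.2]
gripper_width: 0.2
```

```bash
python3 cr.py 8 .18
python3 - <<'E'
from h import *
p=cap('side'); cv2.imwrite('pics/s17c.png',cv2.resize(p['pixels'][150:300,180:330],None,fx=4,fy=4)[:,:,::-1])
E
```

```text
t 33.9 V [-0.0389 -0.1435  0.0797] theta 0.195 r 0.0396 F [ 11.7  -6.9 -21.2] w 0.2
rot [-0.003  0.004 -0.001]
Ftang -18.34313683607746
[0.08 0.05 0.28]
[ 0.13 -0.02  0.26]
[ 0.17 -0.03  0.23]
[ 0.21 -0.03  0.2 ]
[ 0.24 -0.04  0.15]
[ 0.26 -0.04  0.11]
[ 0.28 -0.05  0.06]
[ 0.28 -0.05  0.01]
```

View pics/s17c.png

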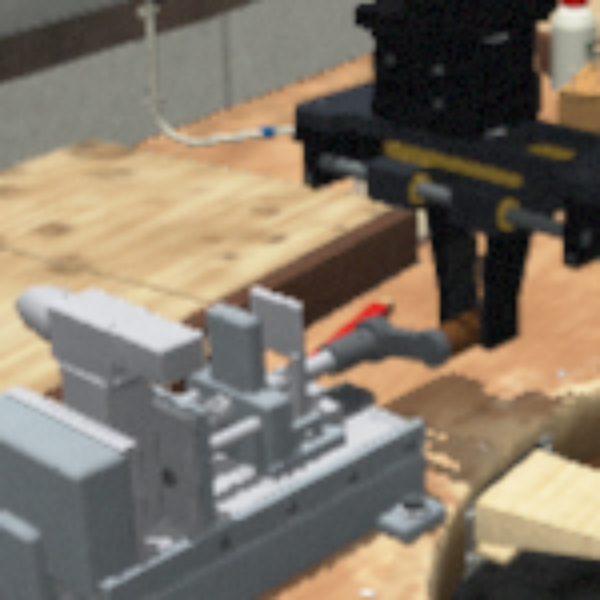

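Call:
apply_moves(
  plan=[
    [[0,0.1,0,0.38,0,0,0],[0,0.18,-0.02,0.38,0,0,0],[0,0.24,-0.03,0.34,0,0,0]],
  ],
)

```text
time_s: 34.2
tcp_pos: [0.4738, -0.01, 0.0991]
ee_rot: [[-0.165, -0.986, -0.003], [-0.986, 0.165, 0.005], [-0.004, 0.004, -1.0]]
wrist_force: [6.4, 2.6, -28.8]
gripper_width: 0.196
```

```bash
python3 cr.py 1 .1
```

```text
t 34.2 V [-0.0298 -0.1442  0.0991] theta 0.738 r 0.0402 F [  6.4   2.6 -28.8] w 0.196
rot [-0.005 -0.003  0.006]
Ftang -17.322785481310564
[0.13 0.07 0.11]
```

Call:
apply_moves(
  plan=[
    [[30,0,0,0,0,0,0],[55,0,0,0,0,0,0],[55,0,0,0,0,0,0],[55,0,0,0,0,0,0],[55,0,0,0,0,0,0],[55,0,0,0.4,0,0,0],[55,0,0,0.8,0,0,0],[55,0,0,0.9,0,0,0],[55,0,0,0.9,0,0,0],[55,0,0,0.9,0,0,0]],
  ],
)

```text
time_s: 35.03
tcp_pos: [0.4666, -0.0108, 0.1948]
ee_rot: [[-0.167, -0.986, -0.019], [-0.986, 0.167, 0.002], [0.001, 0.019, -1.0]]
wrist_force: [1.3, 0.5, -0.1]
gripper_width: 0.548
```

Call:
apply_moves(
  plan=[
    [[55,0.4,0.3,0.6,0,0,-0.12],[55,0.4,0.3,0.4,0,0,-0.12],[55,0.4,0.3,0.1,0,0,-0.12],[55,0.4,0.3,0,0,0,-0.12],[55,0.4,0.3,0,0,0,-0.12],[55,0.4,0.3,0,0,0,-0.12],[55,0.4,0.3,0,0,0,-0.12],[55,0.4,0.3,0,0,0,-0.12],[55,0.4,0.3,0,0,0,-0.12],[55,0.4,0.3,0,0,0,-0.12],[55,0.4,0.3,0,0,0,-0.12],[55,0.4,0.3,0,0,0,-0.12]],
  ],
)

```text
time_s: 36.03
tcp_pos: [0.5962, 0.0831, 0.2422]
ee_rot: [[-0.995, 0.094, 0.029], [0.094, 0.996, -0.002], [-0.029, 0.001, -1.0]]
wrist_force: [0.3, 0.4, 0.6]
gripper_width: 0.549
```

```bash
python3 look.py w18
python3 - <<'E'
from h import *
p=cap('side'); cv2.imwrite('pics/s18c.png',cv2.resize(p['pixels'][170:320,160:310],None,fx=4,fy=4)[:,:,::-1])
E
```

```text
t 36.0333 to go [-2.8   1.78  0.31] F [0.3 0.4 0.6] j [  24.   19.   -3.    1.  -67. -119.] w 0.549
rot [ 0.003  0.029 -0.066]
crank_handle 0.66 [ 0.5148 -0.0042  0.037 ]
fixed 1806 [[-0.0411, 0.0924, 0.0988], [0.0018, 0.1014, 0.1008], [0.0424, 0.108, 0.1023]]
jawtop 2216 [[-0.0396, 0.0362, 0.0984], [-0.0024, 0.0429, 0.1023], [0.0403, 0.0502, 0.1045]]
beam 6847 [[-0.0565, 0.0499, 0.1367], [-0.0127, 0.0602, 0.1474], [0.0454, 0.074, 0.1493]]
beamblock 2712 [[-0.0192, 0.0498, 0.137], [-0.0011, 0.0603, 0.1476], [0.0191, 0.0745, 0.1492]]
lever/rest 1035 [[-0.0143, -0.0428, 0.1116], [-0.0, -0.0169, 0.1178], [0.0149, -0.0077, 0.12]]
handle 385 [[-0.0078, -0.1126, 0.0801], [0.0004, -0.1053, 0.0823], [0.0088, -0.0917, 0.0847]]
[(-0.044, 73), (-0.042, 127), (-0.04, 126), (-0.038, 42), (-0.02, 91), (-0.018, 114), (-0.016, 112), (-0.014, 116), (-0.012, 104), (-0.01, 100), (-0.008, 30)]
```

View pics/w18.png

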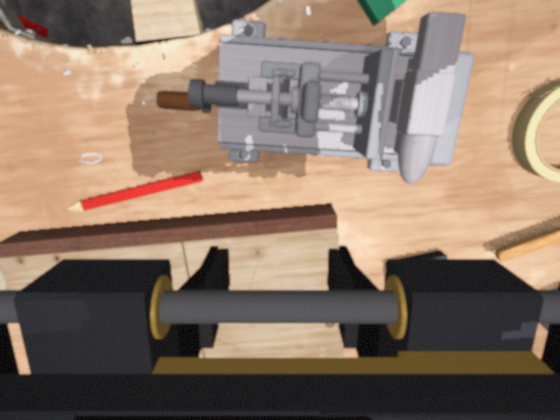

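View pics/s18c.png

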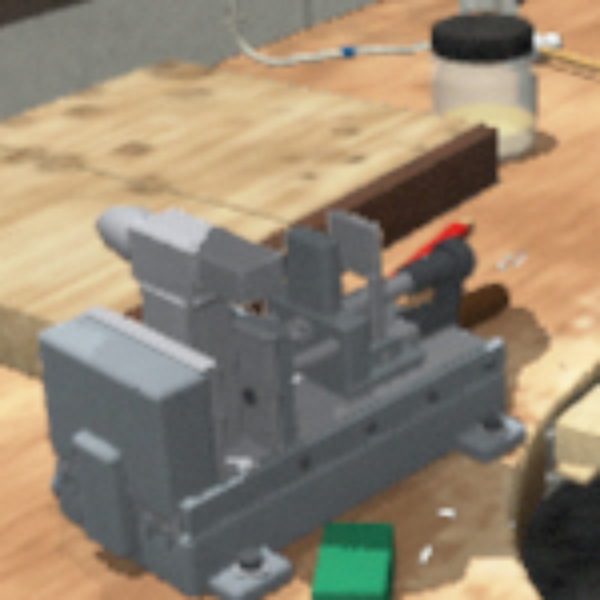

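The lever has sprung right back (36 mm over both plates, so the toes are in the rack), and the jaw hasn't moved. However, the handle now hangs near the bottom, so the over-tightened crank seems to have sprung back on release. I'll measure it.

Run:
```python
from h import *
v=np.load('w18.npy'); X,Y,Z=v.T
q=v[(Z>.02)&(Z<.13)&(Y>-.18)&(Y<-.10)&(abs(X)<.06)]
for a in np.arange(-.164,-.09,.004):
    w=q[(q[:,1]>=a)&(q[:,1]<a+.004)]
    if len(w): print(round(a,3),len(w),np.round(np.percentile(w[:,0],[3,50,97]),4),np.round(np.percentile(w[:,2],[50,97]),4))
print(sense()['time_s']); print(V(.001,-.142,.034)); err(V(.001,-.142,.15),DC)
```

```text
-0.156 25 [0.0031 0.0087 0.0145] [0.0384 0.0401]
-0.152 67 [0.0014 0.0086 0.0168] [0.0398 0.0419]
-0.148 75 [0.0011 0.009  0.0173] [0.0405 0.0427]
-0.144 82 [0.0008 0.0089 0.0173] [0.0403 0.0431]
-0.14 78 [0.0006 0.0085 0.0169] [0.0406 0.0427]
-0.136 80 [0.0012 0.0088 0.0168] [0.0407 0.0423]
-0.132 82 [0.001  0.0089 0.0174] [0.0405 0.043 ]
-0.128 80 [0.0007 0.0087 0.0171] [0.0406 0.0428]
-0.124 44 [0.0043 0.0122 0.0169] [0.0409 0.043 ]
-0.12 13 [0.014  0.0156 0.0167] [0.0392 0.041 ]
-0.116 32 [-0.0091  0.0098  0.0165] [0.0767 0.0829]
-0.112 148 [-0.0104  0.001   0.016 ] [0.0821 0.0845]
-0.108 171 [-0.0109  0.0023  0.0177] [0.0817 0.0847]
-0.104 198 [-0.0098  0.0022  0.0151] [0.0797 0.0842]
36.1833
[ 0.50455476 -0.0127326   0.034     ]
t 36.1833 to go [-3.65 -3.83 -3.66] F [ 0.1 -0.6 -0.9] j [  24.   19.   -3.    1.  -67. -119.] w 0.546
rot [-0.019  0.024  1.496]
```

The crank is at about 4.48 rad, where pressing on the stake only just begins. I'll re-grip the handle at the bottom, tighten moderately, then check that it holds.

Call:
apply_moves(
  plan=[
    [[55,-0.25,-0.35,0,0,0,0.12],[55,-0.25,-0.35,0,0,0,0.12],[55,-0.25,-0.35,0,0,0,0.12],[55,-0.25,-0.35,0,0,0,0.12],[55,-0.25,-0.35,0,0,0,0.12],[55,-0.25,-0.35,0,0,0,0.12],[55,-0.25,-0.35,-0.2,0,0,0.12],[55,-0.25,-0.35,-0.4,0,0,0.12],[55,-0.25,-0.35,-0.5,0,0,0.12],[55,-0.25,-0.35,-0.5,0,0,0.12],[55,-0.2,-0.2,-0.5,0,0,0.12],[55,0,0,0,0,0,0.12]],
  ],
)

```text
time_s: 37.18
tcp_pos: [0.517, -0.0179, 0.1928]
ee_rot: [[-0.154, -0.988, 0.01], [-0.987, 0.154, 0.035], [-0.037, -0.004, -0.999]]
wrist_force: [-0.3, -0.1, -0.4]
gripper_width: 0.55
```

Run:
```python
from h import *
err(V(.009,-.144,.034),DC)
```

```text
t 37.1833 to go [-0.2   0.08 -6.35] F [-0.3 -0.1 -0.4] j [ 15.  13. -17.  -2. -58. -23.] w 0.55
rot [-0.035  0.01  -0.006]
```

Call:
apply_moves(
  plan=[
    [[55,-0.2,0.05,-0.2,-0.035,0.01,-0.006],[55,0,0,-0.6,0,0,0],[55,0,0,-0.7,0,0,0],[55,0,0,-0.7,0,0,0],[55,0,0,0,0,0,0]],
  ],
)

```text
time_s: 37.6
tcp_pos: [0.5086, -0.0199, 0.1394]
ee_rot: [[-0.145, -0.989, 0.006], [-0.989, 0.145, 0.0], [-0.001, -0.005, -1.0]]
wrist_force: [-0.2, -0.6, 0.1]
gripper_width: 0.551
```

Run:
```python
from h import *
err(V(.009,-.144,.034),DC)
```

```text
t 37.6 to go [ 0.14  0.16 -4.22] F [-0.2 -0.6  0.1] j [ 16.  16. -23.   0. -51. -25.] w 0.551
rot [-0.     0.006 -0.015]
```

Call:
apply_moves(
  plan=[
    [[55,0.14,0.16,-0.3,0,0.006,-0.015],[55,0,0.02,-0.6,0,0,0],[55,0,0.02,-0.7,0,0,0],[55,0,0.02,-0.6,0,0,0],[55,0,0,0,0,0,0]],
  ],
)

```text
time_s: 38.02
tcp_pos: [0.515, -0.014, 0.0874]
ee_rot: [[-0.157, -0.988, 0.009], [-0.988, 0.157, 0.002], [-0.003, -0.009, -1.0]]
wrist_force: [-0.4, -0.5, -0.6]
gripper_width: 0.547
```

Run:
```python
from h import *
err(V(.009,-.144,.034),DC)
p=cap('wrist'); save(p,'w19')
```

```text
t 38.0167 to go [-0.11 -0.08 -2.14] F [-0.4 -0.5 -0.6] j [ 17.  20. -26.   0. -43. -26.] w 0.547
rot [-0.002  0.009 -0.003]
```

View pics/w19.png

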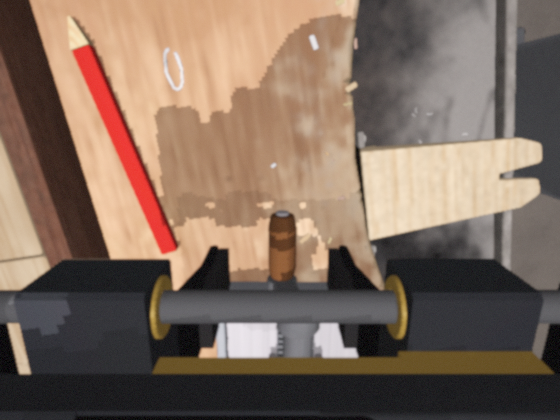

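The handle (283,245) lies centred between the fingers and below them. Lower the rest of the way.

Call:
apply_moves(
  plan=[
    [[55,-0.1,-0.08,-0.3,0,0.009,0],[55,0,0.02,-0.5,0,0,0],[55,0,0.02,-0.5,0,0,0],[55,0,0.02,-0.45,0,0,0],[55,0,0,0,0,0,0]],
  ],
)

```text
time_s: 38.48
tcp_pos: [0.5183, -0.0138, 0.0493]
ee_rot: [[-0.154, -0.988, 0.014], [-0.988, 0.154, 0.004], [-0.006, -0.013, -1.0]]
wrist_force: [-0.2, 0.1, 0.2]
gripper_width: 0.552
```

Run:
```python
from h import *
err(V(.009,-.144,.034),DC)
```

```text
t 38.4833 to go [-0.25 -0.09 -0.61] F [-0.2  0.1  0.2] j [ 16.  24. -28.  -0. -38. -25.] w 0.552
rot [-0.004  0.014 -0.006]
```

Call:
apply_moves(
  plan=[
    [[55,-0.24,-0.08,-0.3,-0.004,0.014,-0.006],[55,0,0,-0.25,0,0,0],[30,0,0,0,0,0,0],[0,0,0,0,0,0,0],[0,0,0,0,0,0,0],[0,0,0,0,0,0,0],[0,0,0,0,0,0,0],[0,0,0,0,0,0,0],[0,0,0,0,0,0,0]],
  ],
)

```text
time_s: 39.23
tcp_pos: [0.5146, -0.0157, 0.0384]
ee_rot: [[-0.159, -0.987, 0.005], [-0.987, 0.159, 0.001], [-0.002, -0.005, -1.0]]
wrist_force: [0.6, -0.2, -1.9]
gripper_width: 0.197
```

```bash
sed -i 's/-.142,cz/-.144,cz/' cr.py; python3 cr.py 8 .15
```

```text
t 39.2333 V [ 0.0113 -0.1433  0.0384] theta 4.387 r 0.0355 F [ 0.6 -0.2 -1.9] w 0.197
rot [-0.001  0.005 -0.001]
Ftang 0.03923050496746755
[-0.18  0.   -0.23]
[-0.24  0.04 -0.02]
[-0.24  0.04  0.01]
[-0.23  0.04  0.05]
[-0.22  0.04  0.08]
[-0.21  0.03  0.11]
[-0.19  0.03  0.15]
[-0.16  0.03  0.17]
```

```bash
sed -i 's/cz=.072/cz=.0768/' cr.py; python3 cr.py 8 .15
```

```text
t 39.2333 V [ 0.0113 -0.1433  0.0384] theta 4.426 r 0.0401 F [ 0.6 -0.2 -1.9] w 0.197
rot [-0.001  0.005 -0.001]
Ftang -0.038085418226750434
[-0.24  0.01 -0.05]
[-0.24  0.04 -0.01]
[-0.24  0.04  0.02]
[-0.23  0.04  0.06]
[-0.22  0.04  0.09]
[-0.2   0.03  0.12]
[-0.18  0.03  0.15]
[-0.16  0.03  0.18]
```

Call:
apply_moves(
  plan=[
    [[0,-0.26,0.04,-0.05,0,0,0],[0,-0.28,0.04,-0.02,0,0.01,0],[0,-0.3,0.05,0,0,0.01,0],[0,-0.3,0.05,0.04,0,0.01,0]],
  ],
)

```text
time_s: 39.57
tcp_pos: [0.4992, -0.0134, 0.0378]
ee_rot: [[-0.157, -0.988, 0.004], [-0.988, 0.157, 0.001], [-0.001, -0.004, -1.0]]
wrist_force: [8.1, -7.3, -14.8]
gripper_width: 0.192
```

```bash
python3 cr.py 8 .15
```

```text
t 39.5667 V [-0.0042 -0.1435  0.0378] theta 4.82 r 0.0392 F [  8.1  -7.3 -14.8] w 0.192
rot [-0.001  0.004 -0.003]
Ftang -10.675551864555242
[-0.24  0.02  0.01]
[-0.22  0.04  0.08]
[-0.21  0.03  0.11]
[-0.19  0.03  0.14]
[-0.17  0.03  0.17]
[-0.14  0.02  0.19]
[-0.11  0.02  0.21]
[-0.08  0.01  0.23]
```

Call:
apply_moves(
  plan=[
    [[0,-0.3,0.04,0.03,0,0,0],[0,-0.3,0.04,0.12,0,0.01,0],[0,-0.28,0.04,0.18,0,0.01,0]],
  ],
)

```text
time_s: 39.82
tcp_pos: [0.4832, -0.0113, 0.0435]
ee_rot: [[-0.158, -0.987, -0.003], [-0.987, 0.158, 0.002], [-0.001, 0.003, -1.0]]
wrist_force: [6.5, -1.9, -16.6]
gripper_width: 0.198
```

```bash
python3 cr.py 8 .15
```

```text
t 39.8167 V [-0.0203 -0.144   0.0435] theta 5.259 r 0.039 F [  6.5  -1.9 -16.6] w 0.198
rot [-0.002 -0.003 -0.002]
Ftang -14.400305386697372
[-0.21  0.03  0.1 ]
[-0.17  0.03  0.17]
[-0.14  0.02  0.19]
[-0.11  0.02  0.21]
[-0.08  0.01  0.23]
[-0.05  0.01  0.24]
[-0.01  0.    0.24]
[ 0.02 -0.    0.24]
```

Call:
apply_moves(
  plan=[
    [[0,-0.26,0.03,0.2,0,0,0],[0,0,0,0,0,0,0],[0,0,0,0,0,0,0]],
  ],
)

```text
time_s: 40.07
tcp_pos: [0.4782, -0.0106, 0.0469]
ee_rot: [[-0.159, -0.987, 0.001], [-0.987, 0.159, 0.003], [-0.003, -0.001, -1.0]]
wrist_force: [2.2, -1.8, -3.3]
gripper_width: 0.196
```

```bash
python3 cr.py 1 .15
```

```text
t 40.0667 V [-0.0254 -0.1441  0.0469] theta 5.416 r 0.0392 F [ 2.2 -1.8 -3.3] w 0.196
rot [-0.003  0.001 -0.001]
Ftang -4.012947566463365
[-0.19  0.04  0.15]
```

Call:
apply_moves(
  plan=[
    [[25,0,0,0,0,0,0],[35,0,0,0,0,0,0],[45,0,0,0,0,0,0],[45,0,0,0,0,0,0],[45,0,0,0.3,0,0,0],[45,0,0,0.6,0,0,0],[45,0,0,0.8,0,0,0],[45,0,0,0.9,0,0,0],[45,0,0,0.9,0,0,0],[45,0,0,0.9,0,0,0],[45,0,0,0.9,0,0,0]],
  ],
)

```text
time_s: 40.98
tcp_pos: [0.4705, -0.0114, 0.1829]
ee_rot: [[-0.159, -0.987, -0.018], [-0.987, 0.159, -0.001], [0.003, 0.018, -1.0]]
wrist_force: [0.1, 0.4, -0.8]
gripper_width: 0.45
```

Call:
apply_moves(
  plan=[
    [[45,0.4,0.3,0.9,0,0,-0.12],[45,0.4,0.3,0.7,0,0,-0.12],[45,0.4,0.3,0.3,0,0,-0.12],[45,0.4,0.3,0,0,0,-0.12],[45,0.4,0.3,0,0,0,-0.12],[45,0.4,0.3,0,0,0,-0.12],[45,0.4,0.3,0,0,0,-0.12],[45,0.4,0.3,0,0,0,-0.12],[45,0.4,0.3,0,0,0,-0.12],[45,0.4,0.3,0,0,0,-0.12],[45,0.4,0.3,0,0,0,-0.12],[45,0.4,0.3,0,0,0,-0.12]],
  ],
)

```text
time_s: 41.98
tcp_pos: [0.5854, 0.0824, 0.2464]
ee_rot: [[-0.996, 0.087, 0.001], [0.087, 0.996, 0.018], [0.001, 0.018, -1.0]]
wrist_force: [0.7, -0.6, 0.3]
gripper_width: 0.453
```

```bash
python3 look.py w20
python3 - <<'E'
from h import *
v=np.load('w20.npy'); X,Y,Z=v.T
q=v[(Z>.02)&(Z<.13)&(Y>-.18)&(Y<-.10)&(abs(X)<.06)]
for a in np.arange(-.16,-.09,.008):
    w=q[(q[:,1]>=a)&(q[:,1]<a+.004)]
    if len(w): print(round(a,3),len(w),np.round(np.percentile(w[:,0],[3,50,97]),4),np.round(np.percentile(w[:,2],[50,97]),4))
E
```

```text
t 41.9833 to go [-2.37  1.81  0.14] F [ 0.7 -0.6  0.3] j [  23.   18.   -3.   -1.  -69. -118.] w 0.453
rot [-0.018  0.001 -0.073]
crank_handle 0.78 [ 0.5137 -0.0069  0.0376]
fixed 1558 [[-0.0411, 0.0928, 0.0988], [0.0023, 0.1016, 0.1007], [0.0425, 0.108, 0.1023]]
jawtop 2001 [[-0.0396, 0.0363, 0.0985], [-0.0021, 0.0428, 0.1023], [0.0402, 0.0502, 0.1044]]
beam 6079 [[-0.0566, 0.0499, 0.1367], [-0.0122, 0.0601, 0.1474], [0.0454, 0.074, 0.1492]]
beamblock 2421 [[-0.0192, 0.0497, 0.1366], [-0.0011, 0.0603, 0.1477], [0.0191, 0.0745, 0.1492]]
lever/rest 954 [[-0.0144, -0.0429, 0.1104], [-0.0001, -0.0171, 0.1179], [0.0149, -0.0078, 0.12]]
handle 361 [[-0.0078, -0.1125, 0.0801], [0.0003, -0.105, 0.0822], [0.0085, -0.0909, 0.0847]]
[(-0.044, 69), (-0.042, 118), (-0.04, 111), (-0.038, 39), (-0.02, 90), (-0.018, 105), (-0.016, 108), (-0.014, 100), (-0.012, 102), (-0.01, 89), (-0.008, 23)]
-0.152 64 [0.0018 0.0091 0.0162] [0.0398 0.0418]
-0.144 79 [0.0004 0.0086 0.0174] [0.0405 0.0431]
-0.136 79 [0.0007 0.009  0.0175] [0.0405 0.0424]
-0.128 79 [0.0009 0.0084 0.0172] [0.0402 0.043 ]
-0.12 11 [0.0148 0.0166 0.0178] [0.0377 0.0406]
-0.112 134 [-0.0107  0.0007  0.0159] [0.0818 0.0844]
-0.104 166 [-0.0098  0.0022  0.0156] [0.0801 0.0845]
```

View pics/w20.png

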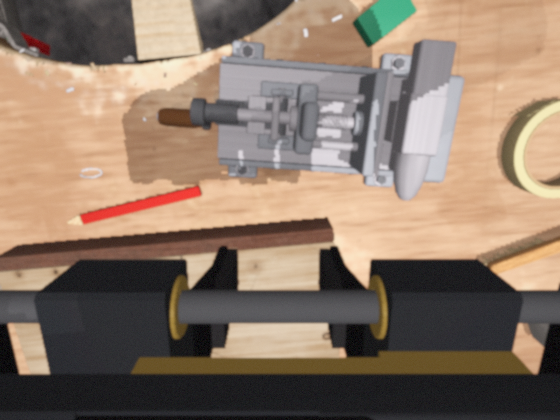

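Run:
```python
from h import *
print(sense()['time_s'],sense()['wrist_force']); print(finish_job())
```

```text
42.0833 [-0.01861357 -0.79461151 -0.51523453]
the job is handed in; nothing more can be done
None
```

I set up and clamped the T-stake in the order asked and handed the job in at 42 s. One check disagrees with the brief: the crank did not stay where I left it.

**What I did**
- I stood the stake on the worktop, re-gripped it by the beam, and set it on the vise bed in the middle of the jaws with its beam along them, then let go.
- I squeezed the lever home and slid the jaw about 24 mm by hand until the shank met the fixed jaw, without using the screw. Then I let the lever spring back.
- I turned the crank clockwise. It got steadily stiffer, reaching about 17–18 N at the handle against a drag of about 6 N.

**Last checks**
- **Stake:** it stands upright with its beam along the jaws, centred to about 1 mm. It measured unchanged before and after tightening.
- **Jaws:** the opening is about 25–26 mm.
- **Lever:** it is 36 mm over both plates, so its toes are in the rack and the carriage is locked.
- **Robot:** the arm is clear of everything and the wrist force is near zero.

**What disagreed**
- **Crank sprang back:** I let go at about 7.0 rad and it went back to about 4.5 rad. I re-tightened to about 5.4 rad (14 N at the handle) and it returned to the same place. That looks like the point where the screw's drag balances the clamping force, so I left it there. The clamping force still held is probably a few newtons, but I could not measure it after letting go.
- **Finger against the crank hub:** during the first turning, one finger pressed on the hub with a wrist force of about 26 N. I let go, moved outward along the handle and carried on.

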